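Tip one coupling nut out of the magazine tube

TASK

Take the curved magazine tube out of its sloping cradle and tilt it slowly, mouth down, over the aluminium kit tray, stopping as soon as the first nut slides over the rim, so that exactly one nut ends up in the tray and none on the bench. Keep the other two nuts in the tube, put the tube back in its cradle as it was, mouth up, and let go. Leave everything else on the bench where it is.

Things in the scene. Friction and masses are not known exactly. Their poses are not given: they have to be found in the camera images.
- tube: loose dark-grey plastic tube, square section 31 mm wide x 28 high outside, walls 3 mm, 160 mm long, about 120 g empty, bowed hump up; one end plugged, one open (mouth), 10 mm slot along the top. Origin: centre of the section half way along, the place to grip across the 31 mm sides; x = tangent there, towards the mouth; z = out of the slotted top. Both ends droop; floor radius 180 mm, centred at z -191 mm
- tube_mouth (a point): middle of the inner floor's edge at the open mouth of the tube, at x 77.5 mm, z -28.5 mm in the tube's frame
- nut_1: steel hexagonal coupling nut, 20 mm across flats (23 mm across corners), 28 mm long, 60 g; origin at its centre, x axis along its bore; nearest the mouth, lying just behind the tube's middle. With the tube's x tipped down by t the floor falls towards the mouth by t-2 deg under nut_1, t-11 under nut_2, t-20 under nut_3: nut_1 slides first, at t about 18 to 32 deg as friction varies, nut_2 about 9 deg later
- nut_2: steel hexagonal coupling nut, 20 mm across flats (23 mm across corners), 28 mm long, 60 g; origin at its centre, x axis along its bore; second in the tube; must stay in it
- nut_3: steel hexagonal coupling nut, 20 mm across flats (23 mm across corners), 28 mm long, 60 g; origin at its centre, x axis along its bore; third in the tube, against the plug; must stay in it
- cradle: fixed plywood cradle, board 200 x 70 x 12 mm, origin under its centre, x along it to the raised end, z up. Two forked saddles (36 mm between cheeks that reach 19 mm up the tube, both over 45 mm from the tube's middle) and a stop behind the plug hold the tube mouth up: its x axis lies above the cradle's x axis, rising 25 deg. It lifts out square to its own x axis
- cradle_seat (a point): where the tube's origin lies when it rests in the cradle, 94 mm above the cradle's origin
- cradle_mouth (a point): where point tube_mouth lies when the tube rests in the cradle
- tray: fixed square open aluminium kit tray, 130 x 130 mm, walls 30 mm high and 4 mm thick, floor 4 mm thick; origin at the centre of its underside
- drill: bystander: cordless drill standing on its battery (115 x 76 mm), 190 mm tall, chuck towards its -x, about 130 mm out with its bit; origin under the battery's centre
- bracket: bystander: black printed triangular bracket, about 75 x 70 mm, 45 mm high; origin underneath
- jar: bystander: clear jar with black lid, 48 mm across, 75 mm tall, close to the tray; origin at the centre of its foot
- oiler: bystander: white bottle, 40 mm across, 100 mm tall, close to the cradle; origin at the centre of its foot
- pliers: bystander: pliers lying flat, 180 mm long, 55 mm wide, 12 mm thick, close to the cradle; origin on the bench about the middle
- bar_1: bystander: flat dark steel bar 25 x 240 x 6 mm; origin under its centre
- screwdriver: bystander: black-handled screwdriver lying on the bench, 200 mm long, 28 mm thick; origin on the bench below the middle of its length, x axis to the tip
Mind the look-alikes: they are no part of the job. Several things have the shape of the tube; the one meant has the colours described above. Of the things that look like the cradle, the smaller one is meant.

How it is judged:
By the outcome, as a careful person would: the job done as asked, in the order asked, and still so for the second after the job is handed in, with the robot touching nothing.
It also fails if it takes over 72 s, if anything falls off the work surface, if the arm or the gripper's body presses on something with over 40 N, if the wrist force passes 120 N, or if a joint passes its speed limit or range.

ROBOT

A 7-joint arm with a two-finger parallel gripper is mounted at the origin on the work surface. World frame = base frame: x ahead of the robot, y to its left, z up, the work surface at z = 0. Lengths are in m, angles in rad, forces in N, time in s.
With the tool pointing down it reaches from about 0.425 to 0.95 m from the base axis. Payload 16.7 kg.
Tool frame: the origin (TCP) lies midway between the tips of the shut fingers; the grasp point (between the pads) lies 19 mm behind it; z points along the fingers, y is the direction in which the jaws open and shut (so a half turn about z gives the same grasp; the last joint's range is limited). The gripper opens to 94 mm and grips with 3 to 60 N. Pads are 16 mm wide; open, the fingers measure 119 mm over their backs; the gripper's body (75 mm by 177 mm) begins 78 mm behind the grasp point.
Start: joints at [1.105, 0.426, 0.074, 1.606, -0.034, 1.111, -0.067], TCP at [0.21, -0.642, 0.205] pointing down, gripper open.
Joint ranges: [-2.85, 2.85], [-0.5, 2.14], [-1.23, 1.37], [0.21, 2.46], [-1.02, 4.16], [0.16, 2.05], [-2.73, 2.73]. Speed limits (rad/s): [1.89, 1.89, 2.39, 2.39, 3.01, 3.01, 3.01].

INTERFACE

Orientations are given as a 3x3 rotation matrix whose columns are the frame's x, y, z axes.
In Python, from cell import robot, grab_frame, search_frame gives the robot as it stands.
- The arm moves only by the shell command python3 -m jog 'ROWS' [OPENING]. ROWS is JSON, a list of rows, each a list of 4 numbers: the shift along the tool's x, y, z as a fraction of full scale, then the turn about the tool's z as a fraction of full scale. In form: [[dx, dy, dz, roll], ...]. A call has 1 to 10 rows; each row is the pose to reach, as a shift and turn from the pose commanded when the call began, along the tool's axes at that moment; what a row does not reach only later rows make up. Full scale, the value 1, is 1000 mm for a shift and 90 degrees for a turn. A row lasts 1/10 s, in which the tool goes at most 50 mm and 8.59 degrees, less where a joint would pass 70% of its speed; a pose out of reach is approached as far as the arm can. A call with a number of a shift or a turn outside -1 to 1 is refused whole. A call with a gripper value outside its range is refused whole. OPENING is the closure, from 0 (fully open) to 1 (shut), set as the call begins (- or left out, the last holds). The fingers move at their own pace and stop on an object; the grip force is fixed at half the most. Time passes only in rows, so rows that repeat a pose let the fingers close. It gives the time, the measured TCP pose, the force and the opening at its end, in the units of the state.
- robot.get_state(): the state, without advancing time (a new reading comes with each control period).
- grab_frame(name): name is "scene" or "top" or "wrist"; returns a dict with "pixels" (480x640x3 uint8, red, green, blue), "camera_matrix" (3x3 intrinsics, pixels), "R" (3x3) and "t" (3): a world point X has camera coordinates R X + t. Camera axes: x right, y down, z forward; pixel columns grow to the right and rows downward; lengths in m; the calibration is good to about 2 mm. The wrist camera is an equidistant fisheye: a pixel r from the principal point sees the ray r / f radians off the axis. A picture is of the moment at which its call begins. There is no depth.
- robot.close_job(): hands the job in, once; it reports no verdict.
Trained networks look in a picture, given as the dict that the camera call returned (one of the last four; its "shot" number tells which), for a name from the list of things; names that differ only in an ending like _2 or _b are one class to them, and where a whole thing is asked for, a point or a joint stands for the part that bears it (a point fixed in the world has none). Each returns a list of dicts, best first, with "score" (0 to 1); they miss things now and then, are a little off and sometimes report something else, mostly with a low value. They report only what shows in the picture. A call takes as long as a camera call. They do not tell look-alikes from the thing itself.
- search_frame(picture, thing): "rect" ([centre column, centre row, width, height] in pixels, round what is visible of it).
The state is a dict: "clock": time; "joints": joint angles; "qvel": joint speeds; "joint_efforts": joint torques, N m; "position": TCP position; "ee_rot": TCP orientation; "contact_force": force on the tool from outside, world axes, zero at the start; "ft_torque": the same for the moment, N m; "opening": opening from 0.0 (shut) to 1.0 (fully open).
Only numpy, scipy, OpenCV 4.12 (cv2) and the standard library are available. Lean on these libraries where they do the work, as an engineer would, in place of code of your own. Each camera call takes 0.05 s, during which the arm holds its last target. There are 200 camera calls.

## Working session

There is one attempt and no reset: what is moved stays moved. The work goes in short steps, Python scripts to look and compute and a shell command to move; the robot and the scene stay as the last step left them, time stands still between calls to the robot, and variables do not carry over. Pictures are saved under pics/ and viewed, about 8 in all and at most 12, crops included, and the job is handed in when it is done.

```bash
ls -la; mkdir -p pics; python3 -m jog --help 2>&1 | head -40; python3 - <<'E'
from cell import robot, grab_frame, search_frame
import cv2,numpy as np
s=robot.get_state(); print({k:np.round(v,3).tolist() for k,v in s.items()})
for n in ["scene","top"]:
    f=grab_frame(n); cv2.imwrite(f"pics/{n}0.png",f["pixels"][:,:,::-1])
    print(n,np.round(f["camera_matrix"],1).tolist(),np.round(f["R"],4).tolist(),np.round(f["t"],4).tolist())
    for t in ["tube","cradle","tray","nut_1","drill","jar","oiler","pliers","bracket"]:
        print(t,[(np.round(d["rect"]).astype(int).tolist(),round(d["score"],2)) for d in search_frame(f,t)][:4])
E
```

```text
total 12
drwxr-xr-x  3 agent agent 4096 Dec  4 19:00 .
drwxr-xr-x 23 root  root  4096 Dec  4 19:00 ..
drwxr-xr-x  2 agent agent 4096 Dec  4 19:00 pics
invalid input: not JSON, or not a number
{'clock': 0.0, 'joints': [1.105, 0.427, 0.074, 1.607, -0.034, 1.111, -0.067], 'qvel': [-0.0, 0.002, 0.002, -0.001, -0.001, -0.001, -0.0], 'joint_efforts': [0.001, -93.581, 3.668, -45.418, -0.049, 0.02, 0.0], 'position': [0.209, -0.641, 0.205], 'ee_rot': [[0.951, 0.311, -0.0], [0.311, -0.951, 0.001], [-0.0, -0.001, -1.0]], 'contact_force': [0.537, 0.014, 0.492], 'ft_torque': [0.001, 0.04, 0.052], 'opening': 0.998}
scene [[480.9, 0.0, 314.7], [0.0, 480.9, 242.6], [0.0, 0.0, 1.0]] [[0.6281, 0.778, 0.014], [0.6535, -0.5176, -0.5522], [-0.4224, 0.356, -0.8336]] [-0.3485, -0.2539, 1.4566]
tube [([127, 352, 84, 35], 0.89), ([242, 315, 66, 60], 0.71)]
cradle [([149, 244, 111, 97], 0.97), ([242, 334, 88, 64], 0.9), ([260, 370, 22, 24], 0.4)]
tray [([240, 317, 69, 58], 0.69), ([401, 239, 66, 60], 0.62)]
nut_1 [([438, 189, 62, 38], 0.55), ([236, 318, 13, 5], 0.38)]
drill [([337, 292, 64, 98], 0.82)]
jar [([433, 263, 24, 30], 0.71)]
oiler [([260, 370, 23, 22], 0.77), ([440, 190, 59, 35], 0.69)]
pliers [([221, 304, 65, 49], 0.74)]
bracket [([288, 253, 39, 34], 0.63), ([243, 333, 88, 64], 0.63)]
top [[491.6, 0.0, 315.8], [0.0, 491.6, 238.9], [0.0, 0.0, 1.0]] [[0.0102, -0.9999, 0.0072], [-0.9908, -0.0111, -0.1351], [0.1351, -0.0057, -0.9908]] [0.0326, 0.5133, 1.43]
tube [([402, 227, 53, 21], 0.89), ([477, 269, 57, 23], 0.86)]
cradle [([398, 230, 72, 31], 0.84), ([424, 343, 101, 59], 0.76), ([244, 174, 19, 20], 0.21)]
tray [([243, 215, 46, 43], 0.83)]
nut_1 []
drill [([330, 198, 27, 63], 0.93)]
jar [([242, 174, 15, 19], 0.8), ([401, 228, 52, 18], 0.36)]
oiler [([408, 192, 16, 18], 0.49)]
pliers [([398, 258, 55, 16], 0.92)]
bracket [([328, 263, 30, 29], 0.59)]
```

View pics/scene0.png

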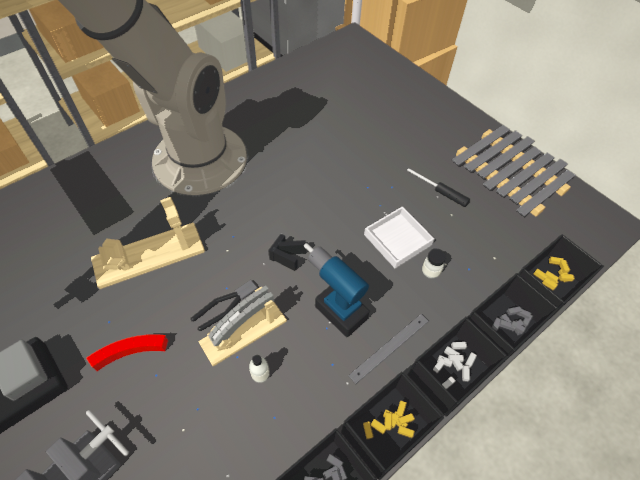

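View pics/top0.png

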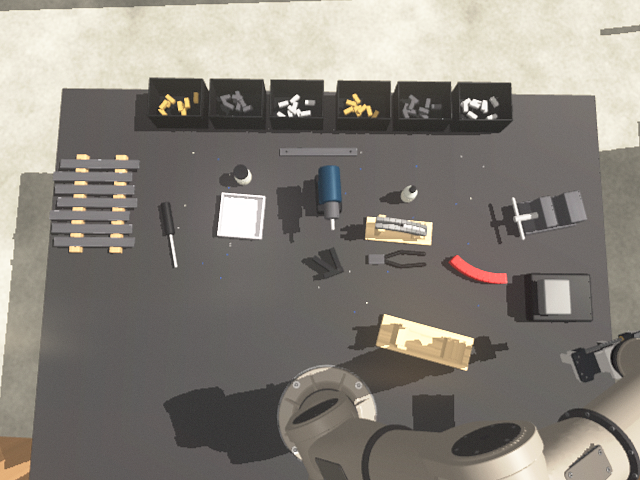

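The scene picture shows:
- **Dark-grey tube:** in the small cradle, about (240,315) in scene and (400,229) in top.
- **Look-alikes:** the red tube at (127,352), and the big cradle at scene (149,244) and top (424,343).
- **Tray:** top (243,215).

Jog only turns about the tool's z, so I'll measure positions, take a close crop, and test how the tool behaves at the edge of its reach.

```bash
cat > h.py <<'E'
import numpy as np,cv2
from cell import robot, grab_frame, search_frame
def ray(f,u,v):
    K=f["camera_matrix"];R=np.array(f["R"]);t=np.array(f["t"])
    d=R.T@np.linalg.solve(K,[u,v,1.]); return -R.T@t,d
def onz(f,u,v,z):
    c,d=ray(f,u,v); return c+d*(z-c[2])/d[2]
def proj(f,X):
    p=np.array(f["R"])@np.array(X)+f["t"]; p=f["camera_matrix"]@p; return p[:2]/p[2]
def st():
    s=robot.get_state(); print({k:np.round(s[k],3).tolist() for k in ["clock","joints","position","ee_rot","contact_force","opening"]})
E
python3 - <<'E'
from h import *
T=grab_frame("top");S=grab_frame("scene")
print("cams",ray(T,0,0)[0],ray(S,0,0)[0])
for n,uv,z in [("tray",(241.5,216.5),.03),("cradle",(398,230),.03),("drill",(330,198),.1),("jar",(242,174),.04),("oiler",(408,192),.05)]: print(n,onz(T,*uv,z).round(3))
print("scene oiler foot",onz(S,260,380,0),"jar",onz(S,433,275,0))
a=cv2.resize(T["pixels"][180:280,350:450],None,fx=4,fy=4,interpolation=cv2.INTER_CUBIC)
b=cv2.resize(S["pixels"][270:370,185:285],None,fx=4,fy=4,interpolation=cv2.INTER_CUBIC)
cv2.imwrite("pics/crop1.png",np.hstack([a,b])[:,:,::-1])
E
python3 -m jog '[[0,0.6,-0.1,0],[0,0.6,-0.1,0],[0,0.6,-0.1,0],[0,0.6,-0.1,0],[0,0.6,-0.1,0],[0,0.6,-0.1,0],[0,0.6,-0.1,0],[0,0.6,-0.1,0],[0,0.6,-0.1,0],[0,0.6,-0.1,0]]'; python3 -c "from h import *; st()"
```

```text
cams [0.31501699 0.04649508 1.48597959] [ 1.00004716 -0.37876866  1.07895337]
tray [0.579 0.262 0.03 ]
cradle [ 0.543 -0.208  0.03 ]
drill [ 0.623 -0.001  0.1  ]
jar [0.707 0.263 0.04 ]
oiler [ 0.655 -0.236  0.05 ]
scene oiler foot [ 0.66623733 -0.24881469  0.        ] jar [0.72145817 0.25879504 0.        ]
clock: 2.1
position: [0.2802, -0.9503, 0.257]
ee_rot: [[0.964, 0.266, 0.02], [0.266, -0.964, -0.014], [0.016, 0.019, -1.0]]
contact_force: [-1.8, -1.1, 0.6]
opening: 1.0
{'clock': 2.1, 'joints': [1.144, 1.141, 0.621, 0.3, -0.584, 1.733, 0.016], 'position': [0.28, -0.95, 0.257], 'ee_rot': [[0.964, 0.266, 0.02], [0.266, -0.964, -0.014], [0.016, 0.019, -1.0]], 'contact_force': [-1.834, -1.069, 0.553], 'opening': 1.0}
```

View pics/crop1.png

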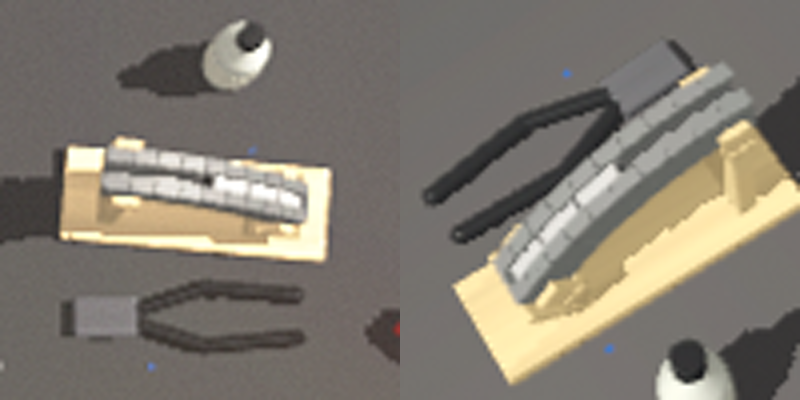

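The crop shows the grey tube in the small cradle with bright nuts in the slot at its -y end. The mouth is at the left in top, about (376,222), so it is raised towards +y. Next I'll check whether the small tilt at the reach limit persists on the way back.

```bash
python3 -m jog '[[0,0,-0.4,0],[0,0,-0.4,0],[0,0,-0.4,0],[0,0,-0.4,0],[0,0,-0.4,0]]'; python3 -m jog '[[0,-0.2,0,0],[0,-0.2,0,0],[0,-0.2,0,0],[0,-0.2,0,0],[0,-0.2,0,0]]'; python3 -c "from h import *; st()"
```

```text
clock: 2.6
position: [0.2563, -0.8818, 0.45]
ee_rot: [[0.964, 0.264, 0.026], [0.265, -0.963, -0.041], [0.014, 0.047, -0.999]]
contact_force: [1.5, -0.1, 1.3]
opening: 1.001
clock: 3.1
position: [0.2204, -0.7408, 0.4434]
ee_rot: [[0.964, 0.265, 0.027], [0.266, -0.963, -0.04], [0.015, 0.046, -0.999]]
contact_force: [1.5, -1.6, 1.9]
opening: 0.996
{'clock': 3.1, 'joints': [0.648, 0.758, 1.302, 1.055, -0.774, 1.734, 0.368], 'position': [0.22, -0.741, 0.443], 'ee_rot': [[0.964, 0.265, 0.027], [0.266, -0.963, -0.04], [0.015, 0.046, -0.999]], 'contact_force': [1.511, -1.6, 1.887], 'opening': 0.996}
```

The tilt at the reach boundary persists: the pose is rebased at each call. So I can tilt the tool towards +y by pushing outward on the +y side, and grip with the tool about 30° or more off vertical. Rolling about tool z then swings the tube's x from 25° up to 25° or more down. I'll go to the +y side.

```bash
python3 -m jog '[[0.56,-0.61,-0.1,-0.77],[0.56,-0.61,-0.1,-0.77],[0.56,-0.61,-0.1,-0.77],[0.56,-0.61,-0.1,-0.77],[0.56,-0.61,-0.1,-0.77],[0.56,-0.61,-0.1,-0.77],[0.56,-0.61,-0.1,-0.77],[0.56,-0.61,-0.1,-0.77],[0.56,-0.61,-0.1,-0.77],[0.56,-0.61,-0.1,-0.77]]';  python3 -c "from h import *; st()"
```

```text
clock: 4.1
position: [0.4202, -0.3503, 0.4886]
ee_rot: [[0.098, 0.995, 0.028], [0.994, -0.097, -0.041], [-0.038, 0.032, -0.999]]
contact_force: [0.0, 1.2, 0.5]
opening: 0.997
{'clock': 4.1, 'joints': [-0.663, 0.073, 1.345, 1.526, -0.057, 1.552, 0.582], 'position': [0.42, -0.35, 0.489], 'ee_rot': [[0.098, 0.995, 0.028], [0.994, -0.097, -0.041], [-0.038, 0.032, -0.999]], 'contact_force': [0.028, 1.195, 0.506], 'opening': 0.997}
```

```bash
python3 -m jog '[[0.45,0.03,0,0],[0.45,0.03,0,0],[0.45,0.03,0,0],[0.45,0.03,0,0],[0.45,0.03,0,0],[0.45,0.03,0,0],[0.45,0.03,0,0],[0.45,0.03,0,0],[0.45,0.03,0,0]]'; python3 -m jog '[[0.6,-0.3,0,0],[0.6,-0.3,0,0],[0.6,-0.3,0,0],[0.6,-0.3,0,0],[0.6,-0.3,0,0],[0.6,-0.3,0,0],[0.6,-0.3,0,0],[0.6,-0.3,0,0],[0.6,-0.3,0,0],[0.6,-0.3,0,0]]'; python3 -c "from h import *; st()"
```

```text
clock: 5.0
position: [0.4916, 0.0737, 0.4732]
ee_rot: [[0.102, 0.994, 0.028], [0.994, -0.101, -0.04], [-0.037, 0.032, -0.999]]
contact_force: [1.1, 0.8, 0.1]
opening: 0.998
clock: 6.0
position: [0.3139, 0.5407, 0.449]
ee_rot: [[0.102, 0.994, 0.028], [0.994, -0.101, -0.041], [-0.038, 0.032, -0.999]]
contact_force: [0.0, -0.3, 0.6]
opening: 0.997
{'clock': 6.0, 'joints': [-1.35, 0.248, 0.234, 1.349, -0.014, 1.576, -1.224], 'position': [0.314, 0.541, 0.449], 'ee_rot': [[0.102, 0.994, 0.028], [0.994, -0.101, -0.041], [-0.038, 0.032, -0.999]], 'contact_force': [0.015, -0.278, 0.557], 'opening': 0.997}
```

```bash
J='[[1,-0.4,-0.3,0],[1,-0.4,-0.3,0],[1,-0.4,-0.3,0],[1,-0.4,-0.3,0],[1,-0.4,-0.3,0],[1,-0.4,-0.3,0],[1,-0.4,-0.3,0],[1,-0.4,-0.3,0],[1,-0.4,-0.3,0],[1,-0.4,-0.3,0]]'; python3 -m jog '[[1,-0.4,-0.3,0],[1,-0.4,-0.3,0],[1,-0.4,-0.3,0],[1,-0.4,-0.3,0],[1,-0.4,-0.3,0],[1,-0.4,-0.3,0],[1,-0.4,-0.3,0],[1,-0.4,-0.3,0],[1,-0.4,-0.3,0],[1,-0.4,-0.3,0]]'; python3 -m jog '[[1,0,-0.8,0],[1,0,-0.8,0],[1,0,-0.8,0],[1,0,-0.8,0],[1,0,-0.8,0]]';  python3 -c "from h import *; st()"
```

```text
clock: 7.0
position: [0.2196, 0.8412, 0.4937]
ee_rot: [[0.119, 0.992, 0.046], [0.993, -0.118, -0.021], [-0.016, 0.048, -0.999]]
contact_force: [2.2, -0.9, 0.5]
opening: 1.003
clock: 7.5
position: [0.2243, 0.8407, 0.4879]
ee_rot: [[0.123, 0.992, 0.031], [0.992, -0.122, -0.026], [-0.022, 0.034, -0.999]]
contact_force: [2.1, -1.8, 0.1]
opening: 1.003
{'clock': 7.5, 'joints': [-1.44, 0.91, 0.377, 0.215, -0.29, 2.047, -1.457], 'position': [0.224, 0.841, 0.488], 'ee_rot': [[0.123, 0.992, 0.031], [0.992, -0.122, -0.026], [-0.022, 0.034, -0.999]], 'contact_force': [2.092, -1.804, 0.078], 'opening': 1.003}
```

```bash
for i in 1; do python3 -m jog '[[0,0,-1,0],[0,0,-1,0]]'; done | grep -E "pos|rot"; python3 -m jog '[[0,0,-1,0]]'| grep -E "pos|rot"; python3 -m jog '[[0,0,-1,0]]'| grep -E "pos|rot";python3 -m jog '[[0,0,-1,0]]'| grep -E "pos|rot"; python3 -m jog '[[0,0,-0.05,0]]'| grep -E "pos|rot"; python3 -m jog '[[0,0,-0.05,0]]'; python3 -c "from h import *; st()"
```

```text
position: [0.2108, 0.832, 0.538]
ee_rot: [[0.107, 0.994, 0.038], [0.994, -0.108, 0.035], [0.039, 0.034, -0.999]]
position: [0.2138, 0.8203, 0.569]
ee_rot: [[0.119, 0.991, 0.06], [0.99, -0.123, 0.065], [0.072, 0.052, -0.996]]
position: [0.2053, 0.8109, 0.6001]
ee_rot: [[0.107, 0.992, 0.06], [0.988, -0.113, 0.103], [0.109, 0.049, -0.993]]
position: [0.2001, 0.7996, 0.6309]
ee_rot: [[0.102, 0.993, 0.066], [0.984, -0.111, 0.14], [0.146, 0.05, -0.988]]
position: [0.1959, 0.787, 0.661]
ee_rot: [[0.1, 0.992, 0.074], [0.978, -0.111, 0.176], [0.183, 0.055, -0.982]]
clock: 8.2
position: [0.1915, 0.7734, 0.6905]
ee_rot: [[0.097, 0.992, 0.082], [0.971, -0.112, 0.211], [0.218, 0.059, -0.974]]
contact_force: [-0.7, -0.1, -0.1]
opening: 1.003
{'clock': 8.2, 'joints': [-1.491, 0.672, 0.442, 0.213, -0.313, 2.048, -1.454], 'position': [0.191, 0.773, 0.691], 'ee_rot': [[0.097, 0.992, 0.082], [0.971, -0.112, 0.211], [0.218, 0.059, -0.974]], 'contact_force': [-0.738, -0.105, -0.108], 'opening': 1.003}
```

```bash
python3 -m jog '[[0.02,-0.02,-0.05,0]]'| grep -E "pos|rot"; python3 -m jog '[[0.02,-0.02,-0.05,0]]'| grep -E "pos|rot"; python3 -m jog '[[0.02,-0.02,-0.05,0]]'| grep -E "pos|rot"; python3 - <<'E'
from h import *
T=grab_frame("top")
im=T["pixels"].astype(int); 
hsv=cv2.cvtColor(T["pixels"],cv2.COLOR_RGB2HSV)
m=((hsv[...,1]>45)&(hsv[...,2]>100)&(hsv[...,0]<35)).astype(np.uint8); m2=np.zeros_like(m); m2[205:255,355:440]=m[205:255,355:440]
r=cv2.minAreaRect(np.argwhere(m2)[:,::-1].astype(np.float32)); print(r)
P=np.array([onz(T,*p,.012) for p in cv2.boxPoints(r)]); print(P.round(4))
for a,b in [((65,147),(330,170)),((60,238),(325,260))]:
    A,B=[onz(T,350+p[0]/4,180+p[1]/4,.012) for p in (a,b)]; d=A-B; print(A.round(4),B.round(4),np.linalg.norm(d),np.degrees(np.arctan2(d[1],d[0])))
st()
E
```

```text
position: [0.1705, 0.7665, 0.714]
ee_rot: [[0.095, 0.992, 0.087], [0.964, -0.114, 0.241], [0.249, 0.061, -0.967]]
position: [0.1473, 0.76, 0.7346]
ee_rot: [[0.092, 0.991, 0.094], [0.957, -0.114, 0.267], [0.276, 0.065, -0.959]]
position: [0.1254, 0.7517, 0.7553]
ee_rot: [[0.089, 0.991, 0.099], [0.949, -0.115, 0.294], [0.303, 0.068, -0.951]]
((398.6311950683594, 229.05738830566406), (67.17752075195312, 27.160722732543945), 5.19442892074585)
[[ 0.5156 -0.1079  0.012 ]
 [ 0.599  -0.1157  0.012 ]
 [ 0.5825 -0.3197  0.012 ]
 [ 0.4993 -0.3104  0.012 ]]
[ 0.5858 -0.1151  0.012 ] [ 0.5703 -0.3169  0.012 ] 0.2024133261707471 85.62048058891291
[ 0.5158 -0.1111  0.012 ] [ 0.5012 -0.3116  0.012 ] 0.20109175112973518 85.84982750148224
{'clock': 8.55, 'joints': [-1.624, 0.6, 0.66, 0.212, -0.452, 2.049, -1.502], 'position': [0.122, 0.75, 0.759], 'ee_rot': [[0.087, 0.991, 0.098], [0.947, -0.112, 0.3], [0.308, 0.067, -0.949]], 'contact_force': [1.032, -0.718, 2.229], 'opening': 0.998}
```

```bash
python3 -m jog '[[0,-0.29,0.06,0],[0,-0.29,0.06,0],[0,-0.29,0.06,0],[0,-0.29,0.06,0],[0,-0.29,0.06,0],[0,-0.29,0.06,0],[0,-0.29,0.06,0],[0,-0.29,0.06,0]]'| grep -E "pos|rot"; python3 -m jog '[[0.02,0,-0.05,0]]'| grep -E "pos|rot";  python3 -m jog '[[0.02,0,-0.05,0]]'| grep -E "pos|rot"; python3 -m jog '[[0.02,0,-0.05,0]]'| grep -E "pos|rot"; python3 -m jog '[[0.02,0,-0.05,0]]'| grep -E "pos|rot"; python3 -c "from h import *; st()"
```

```text
position: [-0.1569, 0.8032, 0.6764]
ee_rot: [[0.087, 0.991, 0.099], [0.95, -0.113, 0.292], [0.3, 0.069, -0.951]]
position: [-0.1482, 0.7997, 0.6878]
ee_rot: [[0.107, 0.991, 0.079], [0.948, -0.126, 0.291], [0.298, 0.043, -0.954]]
position: [-0.1392, 0.7942, 0.7037]
ee_rot: [[0.124, 0.99, 0.071], [0.944, -0.14, 0.3], [0.306, 0.029, -0.951]]
position: [-0.1343, 0.7857, 0.721]
ee_rot: [[0.13, 0.989, 0.067], [0.939, -0.145, 0.312], [0.318, 0.023, -0.948]]
position: [-0.1305, 0.7703, 0.7462]
ee_rot: [[0.128, 0.99, 0.066], [0.932, -0.143, 0.333], [0.339, 0.019, -0.941]]
{'clock': 9.75, 'joints': [-2.012, 0.695, 1.375, 0.212, -1.022, 2.049, -1.772], 'position': [-0.13, 0.77, 0.746], 'ee_rot': [[0.128, 0.99, 0.066], [0.932, -0.143, 0.333], [0.339, 0.019, -0.941]], 'contact_force': [7.583, -24.096, 10.375], 'opening': 1.002}
```

```bash
python3 -m jog '[[0.02,0,-0.05,0]]';  python3 -m jog '[[0.02,0,-0.05,0]]'; python3 -c "from h import *; st()"
```

```text
clock: 9.85
position: [-0.1245, 0.7571, 0.7695]
ee_rot: [[0.129, 0.99, 0.054], [0.922, -0.139, 0.36], [0.364, 0.003, -0.931]]
contact_force: [-0.5, 0.3, -0.0]
opening: 1.005
clock: 9.95
position: [-0.1201, 0.7412, 0.7944]
ee_rot: [[0.126, 0.991, 0.038], [0.912, -0.131, 0.389], [0.39, -0.014, -0.921]]
contact_force: [-0.5, -0.2, 0.9]
opening: 0.999
{'clock': 9.95, 'joints': [-2.017, 0.629, 1.374, 0.213, -1.02, 2.048, -1.763], 'position': [-0.12, 0.741, 0.794], 'ee_rot': [[0.126, 0.991, 0.038], [0.912, -0.131, 0.389], [0.39, -0.014, -0.921]], 'contact_force': [-0.529, -0.186, 0.885], 'opening': 0.999}
```

```bash
python3 -m jog '[[0,0.13,0.02,0],[0,0.13,0.02,0],[0,0.13,0.02,0]]'| grep -E "pos|rot"; python3 -m jog '[[0.01,0.01,-0.05,0]]'| grep -E "pos|rot";  python3 -m jog '[[0.01,0.01,-0.05,0]]'| grep -E "pos|rot"; python3 -m jog '[[0.01,0.01,-0.05,0]]'| grep -E "pos|rot"; python3 -m jog '[[0.01,0.01,-0.05,0]]'| grep -E "pos|rot"; python3 -c "from h import *; st()"
```

```text
position: [0.0114, 0.731, 0.7735]
ee_rot: [[0.126, 0.991, 0.037], [0.912, -0.131, 0.388], [0.39, -0.015, -0.921]]
position: [0.0157, 0.7302, 0.7846]
ee_rot: [[0.134, 0.99, 0.037], [0.92, -0.138, 0.368], [0.369, -0.016, -0.929]]
position: [0.0105, 0.7277, 0.7971]
ee_rot: [[0.115, 0.992, 0.043], [0.921, -0.123, 0.37], [0.373, -0.003, -0.928]]
position: [0.0119, 0.7234, 0.8052]
ee_rot: [[0.108, 0.993, 0.047], [0.921, -0.117, 0.373], [0.376, 0.003, -0.927]]
position: [0.0159, 0.7155, 0.8185]
ee_rot: [[0.104, 0.993, 0.048], [0.916, -0.114, 0.385], [0.388, 0.004, -0.922]]
{'clock': 10.65, 'joints': [-1.802, 0.5, 0.656, 0.246, -0.411, 2.035, -1.652], 'position': [0.016, 0.716, 0.818], 'ee_rot': [[0.104, 0.993, 0.048], [0.916, -0.114, 0.385], [0.388, 0.004, -0.922]], 'contact_force': [-0.981, -0.025, -0.649], 'opening': 0.998}
```

```bash
python3 -m jog '[[0.02,-0.01,-0.05,0]]'| grep -E "pos|rot";  python3 -m jog '[[0.02,-0.01,-0.05,0]]'| grep -E "pos|rot"; python3 -m jog '[[0.02,-0.01,-0.05,0]]'| grep -E "pos|rot"; python3 -m jog '[[0.02,-0.01,-0.05,0]]'| grep -E "pos|rot";python3 -m jog '[[0.02,-0.01,-0.05,0]]'| grep -E "pos|rot";python3 -m jog '[[0.02,-0.01,-0.05,0]]'| grep -E "pos|rot"; python3 -c "from h import *; st()"
```

```text
position: [0.0066, 0.7027, 0.8397]
ee_rot: [[0.101, 0.994, 0.045], [0.904, -0.111, 0.413], [0.416, -0.001, -0.91]]
position: [-0.0017, 0.687, 0.8603]
ee_rot: [[0.101, 0.994, 0.047], [0.89, -0.111, 0.442], [0.444, -0.003, -0.896]]
position: [-0.0101, 0.6697, 0.8812]
ee_rot: [[0.099, 0.994, 0.049], [0.876, -0.111, 0.47], [0.473, -0.004, -0.881]]
position: [-0.0184, 0.652, 0.9007]
ee_rot: [[0.098, 0.994, 0.049], [0.861, -0.109, 0.497], [0.5, -0.007, -0.866]]
position: [-0.0264, 0.6339, 0.9194]
ee_rot: [[0.097, 0.994, 0.048], [0.846, -0.107, 0.523], [0.525, -0.01, -0.851]]
position: [-0.0343, 0.6152, 0.9375]
ee_rot: [[0.095, 0.994, 0.047], [0.83, -0.105, 0.548], [0.55, -0.013, -0.835]]
{'clock': 11.25, 'joints': [-2.015, 0.356, 0.893, 0.213, -0.466, 2.048, -1.7], 'position': [-0.034, 0.615, 0.937], 'ee_rot': [[0.095, 0.994, 0.047], [0.83, -0.105, 0.548], [0.55, -0.013, -0.835]], 'contact_force': [-1.368, -0.275, -0.332], 'opening': 1.0}
```

```bash
cat >> h.py <<'E'
def to(*p):
    s=robot.get_state(); R=np.array(s["ee_rot"]); print("shift",(R.T@(np.array(p)-s["position"])).round(4), "clock",s["clock"])
E
python3 -c "
from h import *; to(.42,.42,.7); to(.52,-.27,.42)"
```

```text
shift [-0.2494  0.4754  0.1126] clock 11.25
shift [-0.9663  0.6513 -0.0274] clock 11.25
```

```bash
python3 -m jog '[[-0.25,0.475,0.11,-0.019],[-0.25,0.475,0.11,-0.019],[-0.25,0.475,0.11,-0.019],[-0.25,0.475,0.11,-0.019],[-0.25,0.475,0.11,-0.019],[-0.25,0.475,0.11,-0.019],[-0.25,0.475,0.11,-0.019],[-0.25,0.475,0.11,-0.019],[-0.25,0.475,0.11,-0.019],[-0.25,0.475,0.11,-0.019]]'
python3 -c "
from h import *; st(); to(.53,-.27,.42)"
```

```text
clock: 12.25
position: [0.2958, 0.469, 0.7688]
ee_rot: [[0.066, 0.997, 0.044], [0.833, -0.079, 0.548], [0.549, 0.001, -0.836]]
contact_force: [1.6, -0.1, -0.5]
opening: 0.999
{'clock': 12.25, 'joints': [-2.527, -0.474, 0.796, 1.193, 0.442, 1.665, -1.585], 'position': [0.296, 0.469, 0.769], 'ee_rot': [[0.066, 0.997, 0.044], [0.833, -0.079, 0.548], [0.549, 0.001, -0.836]], 'contact_force': [1.558, -0.082, -0.473], 'opening': 0.999}
shift [-0.7919  0.2916 -0.1027] clock 12.25
```

```bash
python3 -c "
from h import *; to(.55,.2,.4)"; python3 -m jog '[[-0.41,0.27,0.17,0],[-0.41,0.27,0.17,0],[-0.41,0.27,0.17,0],[-0.41,0.27,0.17,0],[-0.41,0.27,0.17,0],[-0.41,0.27,0.17,0],[-0.41,0.27,0.17,0],[-0.41,0.27,0.17,0],[-0.41,0.27,0.17,0],[-0.41,0.27,0.17,0]]'
python3 -c "
from h import *; st(); to(.53,-.27,.32)"
```

```text
shift [-0.41    0.2743  0.1722] clock 12.25
clock: 13.25
position: [0.5227, 0.2209, 0.4341]
ee_rot: [[0.066, 0.997, 0.047], [0.833, -0.081, 0.548], [0.55, 0.003, -0.835]]
contact_force: [0.7, 0.3, 0.4]
opening: 1.001
{'clock': 13.25, 'joints': [-1.812, -0.483, 1.239, 1.784, -0.013, 1.166, -0.605], 'position': [0.523, 0.221, 0.434], 'ee_rot': [[0.066, 0.997, 0.047], [0.833, -0.081, 0.548], [0.55, 0.003, -0.835]], 'contact_force': [0.726, 0.32, 0.355], 'opening': 1.001}
shift [-0.4711  0.0468 -0.1731] clock 13.25
```

```bash
python3 -m jog '[[-0.47,0.05,-0.17,0],[-0.47,0.05,-0.17,0],[-0.47,0.05,-0.17,0],[-0.47,0.05,-0.17,0],[-0.47,0.05,-0.17,0],[-0.47,0.05,-0.17,0],[-0.47,0.05,-0.17,0],[-0.47,0.05,-0.17,0],[-0.47,0.05,-0.17,0],[-0.47,0.05,-0.17,0]]'
python3 -c "
from h import *; st(); to(.537,-.285,.203)"
```

```text
clock: 14.25
position: [0.4395, -0.1414, 0.3803]
ee_rot: [[0.068, 0.995, 0.08], [0.849, -0.099, 0.519], [0.524, 0.033, -0.851]]
contact_force: [0.7, 0.0, -0.5]
opening: 0.996
{'clock': 14.25, 'joints': [-1.19, -0.496, 1.375, 1.822, -0.068, 1.428, 0.077], 'position': [0.44, -0.141, 0.38], 'ee_rot': [[0.068, 0.995, 0.08], [0.849, -0.099, 0.519], [0.524, 0.033, -0.851]], 'contact_force': [0.707, 0.037, -0.519], 'opening': 0.996}
shift [-0.2083  0.1054  0.0841] clock 14.25
```

```bash
python3 -c "
from h import *; to(.65,-.22,.3)";python3 -m jog '[[-0.1,0.21,0.04,0],[-0.1,0.21,0.04,0],[-0.1,0.21,0.04,0],[-0.1,0.21,0.04,0],[-0.1,0.21,0.04,0],[-0.1,0.21,0.04,0]]'
python3 -c "
from h import *; st(); to(.537,-.285,.203)"
```

```text
shift [-0.0946  0.2145  0.0444] clock 14.25
clock: 14.85
position: [0.4784, -0.1183, 0.3791]
ee_rot: [[0.067, 0.991, 0.115], [0.863, -0.115, 0.491], [0.5, 0.066, -0.864]]
contact_force: [-0.3, 0.3, 0.4]
opening: 1.003
{'clock': 14.85, 'joints': [-1.272, -0.496, 1.374, 1.814, -0.039, 1.355, 0.004], 'position': [0.478, -0.118, 0.379], 'ee_rot': [[0.067, 0.991, 0.115], [0.863, -0.115, 0.491], [0.5, 0.066, -0.864]], 'contact_force': [-0.337, 0.282, 0.403], 'opening': 1.003}
shift [-0.2281  0.0657  0.0769] clock 14.85
```

```bash
python3 -c "
from h import *; to(.6,.45,.35)";python3 -m jog '[[0.48,0.05,0.32,0],[0.48,0.05,0.32,0],[0.48,0.05,0.32,0],[0.48,0.05,0.32,0],[0.48,0.05,0.32,0],[0.48,0.05,0.32,0],[0.48,0.05,0.32,0],[0.48,0.05,0.32,0],[0.48,0.05,0.32,0],[0.48,0.05,0.32,0]]'
python3 -c "
from h import *; st(); to(.5,.7,.35);to(.2,.85,.4)"
```

```text
shift [0.4843 0.053  0.3182] clock 14.85
clock: 15.85
position: [0.5479, 0.3282, 0.3643]
ee_rot: [[0.066, 0.989, 0.132], [0.863, -0.123, 0.49], [0.501, 0.082, -0.862]]
contact_force: [1.0, -0.5, 0.1]
opening: 1.001
{'clock': 15.85, 'joints': [-2.149, -0.495, 1.373, 1.851, 0.229, 0.941, -0.881], 'position': [0.548, 0.328, 0.364], 'ee_rot': [[0.066, 0.989, 0.132], [0.863, -0.123, 0.49], [0.501, 0.082, -0.862]], 'contact_force': [1.045, -0.488, 0.103], 'opening': 1.001}
shift [ 0.3106 -0.0942  0.1881] clock 15.85
shift [ 0.4454 -0.4052  0.179 ] clock 15.85
```

```bash
python3 -m jog '[[0.31,-0.09,0.19,0],[0.31,-0.09,0.19,0],[0.31,-0.09,0.19,0],[0.31,-0.09,0.19,0],[0.31,-0.09,0.19,0],[0.31,-0.09,0.19,0],[0.31,-0.09,0.19,0],[0.31,-0.09,0.19,0]]'
python3 -c "
from h import *; st(); to(.2,.85,.4)"
```

```text
clock: 16.65
position: [0.4244, 0.5697, 0.3966]
ee_rot: [[0.063, 0.986, 0.155], [0.853, -0.134, 0.504], [0.518, 0.1, -0.849]]
contact_force: [0.6, -0.8, 0.7]
opening: 1.0
{'clock': 16.65, 'joints': [-2.687, -0.495, 1.373, 1.787, 0.566, 0.922, -1.528], 'position': [0.424, 0.57, 0.397], 'ee_rot': [[0.063, 0.986, 0.155], [0.853, -0.134, 0.504], [0.518, 0.1, -0.849]], 'contact_force': [0.601, -0.754, 0.658], 'opening': 1.0}
shift [ 0.2266 -0.2585  0.1037] clock 16.65
```

```bash
python3 -c "
from h import *; to(.75,.85,.4)";python3 -m jog '[[0.26,0.28,0.19,0],[0.26,0.28,0.19,0],[0.26,0.28,0.19,0],[0.26,0.28,0.19,0],[0.26,0.28,0.19,0],[0.26,0.28,0.19,0],[0.26,0.28,0.19,0],[0.26,0.28,0.19,0],[0.26,0.28,0.19,0],[0.26,0.28,0.19,0]]'
python3 -c "
from h import *; st(); to(.9,.6,.4)"
```

```text
shift [0.2615 0.2838 0.1889] clock 16.65
clock: 17.65
position: [0.4649, 0.577, 0.4745]
ee_rot: [[0.061, 0.981, 0.184], [0.841, -0.149, 0.52], [0.538, 0.123, -0.834]]
contact_force: [0.4, -0.2, -0.2]
opening: 1.002
{'clock': 17.65, 'joints': [-2.708, -0.495, 1.374, 1.621, 0.551, 1.039, -1.465], 'position': [0.465, 0.577, 0.475], 'ee_rot': [[0.061, 0.981, 0.184], [0.841, -0.149, 0.52], [0.538, 0.123, -0.834]], 'contact_force': [0.381, -0.189, -0.194], 'opening': 1.002}
shift [0.0056 0.4143 0.1541] clock 17.65
```

```bash
python3 -c "
from h import *; to(.3,.55,.95)";python3 -m jog '[[0.22,-0.1,-0.44,0],[0.22,-0.1,-0.44,0],[0.22,-0.1,-0.44,0],[0.22,-0.1,-0.44,0],[0.22,-0.1,-0.44,0],[0.22,-0.1,-0.44,0],[0.22,-0.1,-0.44,0],[0.22,-0.1,-0.44,0],[0.22,-0.1,-0.44,0],[0.22,-0.1,-0.44,0]]'
python3 -c "
from h import *; st(); to(.3,.6,.95)"
```

```text
shift [ 0.2229 -0.0993 -0.4409] clock 17.65
clock: 18.65
position: [0.2891, 0.5168, 0.8947]
ee_rot: [[0.052, 0.979, 0.196], [0.822, -0.154, 0.548], [0.567, 0.133, -0.813]]
contact_force: [0.1, 0.7, 0.9]
opening: 1.002
{'clock': 18.65, 'joints': [-2.848, -0.161, 1.373, 0.753, 0.281, 1.786, -1.391], 'position': [0.289, 0.517, 0.895], 'ee_rot': [[0.052, 0.979, 0.196], [0.822, -0.154, 0.548], [0.567, 0.133, -0.813]], 'contact_force': [0.096, 0.741, 0.854], 'opening': 1.002}
shift [0.1003 0.0052 0.0028] clock 18.65
```

```bash
python3 -m jog '[[0.3,0.1,0.1,0],[0.3,0.1,0.1,0],[0.3,0.1,0.1,0],[0.3,0.1,0.1,0],[0.3,0.1,0.1,0]]'; python3 -c "
from h import *; st(); to(.6,.5,.75)"
```

```text
clock: 19.15
position: [0.3203, 0.572, 0.8492]
ee_rot: [[0.045, 0.977, 0.211], [0.797, -0.162, 0.582], [0.602, 0.142, -0.785]]
contact_force: [0.5, 0.4, -0.2]
opening: 0.999
{'clock': 19.15, 'joints': [-2.848, -0.197, 1.374, 0.901, 0.309, 1.598, -1.41], 'position': [0.32, 0.572, 0.849], 'ee_rot': [[0.045, 0.977, 0.211], [0.797, -0.162, 0.582], [0.602, 0.142, -0.785]], 'contact_force': [0.489, 0.423, -0.188], 'opening': 0.999}
shift [-0.1046  0.2708  0.0949] clock 19.15
```

```bash
cat > kin.py <<'E'
import numpy as np, itertools
from scipy.spatial.transform import Rotation as Ro
from scipy.optimize import least_squares
D=[([1.105,.427,.074,1.607,-.034,1.111,-.067],[.209,-.641,.205],[[.951,.311,0],[.311,-.951,.001],[0,-.001,-1]]),
([1.144,1.141,.621,.3,-.584,1.733,.016],[.280,-.950,.257],[[.964,.266,.02],[.266,-.964,-.014],[.016,.019,-1]]),
([.648,.758,1.302,1.055,-.774,1.734,.368],[.22,-.741,.443],[[.964,.265,.027],[.266,-.963,-.04],[.015,.046,-.999]]),
([-.663,.073,1.345,1.526,-.057,1.552,.582],[.42,-.35,.489],[[.098,.995,.028],[.994,-.097,-.041],[-.038,.032,-.999]]),
([-1.35,.248,.234,1.349,-.014,1.576,-1.224],[.314,.541,.449],[[.102,.994,.028],[.994,-.101,-.041],[-.038,.032,-.999]]),
([-1.491,.672,.442,.213,-.313,2.048,-1.454],[.191,.773,.691],[[.097,.992,.082],[.971,-.112,.211],[.218,.059,-.974]]),
([-2.012,.695,1.375,.212,-1.022,2.049,-1.772],[-.13,.77,.746],[[.128,.99,.066],[.932,-.143,.333],[.339,.019,-.941]]),
([-2.015,.356,.893,.213,-.466,2.048,-1.7],[-.034,.615,.937],[[.095,.994,.047],[.83,-.105,.548],[.55,-.013,-.835]]),
([-1.272,-.496,1.374,1.814,-.039,1.355,.004],[.478,-.118,.379],[[.067,.991,.115],[.863,-.115,.491],[.5,.066,-.864]]),
([-2.687,-.495,1.373,1.787,.566,.922,-1.528],[.424,.57,.397],[[.063,.986,.155],[.853,-.134,.504],[.518,.1,-.849]]),
([-2.848,-.197,1.374,.901,.309,1.598,-1.41],[.32,.572,.849],[[.045,.977,.211],[.797,-.162,.582],[.602,.142,-.785]])]
AX="zyzyzyz"
def fk(q,p,s):
    R=Ro.from_euler("z",p[0]); x=np.zeros(3); 
    for i in range(7):
        if i in(1,3,5): x=x+R.apply([p[5+i//2*2],p[6+i//2*2] if i!=1 else 0,p[1+i//2]])
        R=R*Ro.from_euler(AX[i],s[i]*q[i])
    R=R*Ro.from_euler("z",p[11]); x=x+R.apply([0,0,p[4]]); return x,R
def res(p,s):
    r=[]
    for q,x,M in D:
        X,R=fk(q,p,s); r+=list(X-x)+list((R.as_matrix()-M).ravel()*.3)
    return np.array(r)
LO=np.array([-2.85,-.5,-1.23,.21,-1.02,.16,-2.73]);HI=np.array([2.85,2.14,1.37,2.46,4.16,2.05,2.73])
if __name__=="__main__":
    best=None
    for s in itertools.product([1,-1],repeat=7):
        if s[1]<0: continue
        for o in(0,1.57,3.14,-1.57):
            f=least_squares(res,[o,.3,.4,.4,.3,0,0,0,0,0,0,0],args=(s,),max_nfev=8)
            if best is None or f.cost<best[0]: best=(f.cost,s,f.x)
    f=least_squares(res,best[2],args=(best[1],)); print(f.cost,best[1],f.x.round(4).tolist(),abs(f.fun).max())
    np.savez("kin.npz",p=f.x,s=best[1])
E
time timeout 550 python3 kin.py
```

```text
0.0006531246663516804 (-1, 1, -1, 1, -1, 1, -1) [-0.009, 0.3059, 0.543, 0.4955, 0.3786, 0.0039, 100.6443, 0.0147, -0.0417, -0.0021, -0.0058, 1.5624] 0.014961443230709831
real	1m55.401s
user	1m49.125s
sys	0m0.206s
```

```bash
cat > sim.py <<'E'
from kin import *
Z=np.load("kin.npz");P=Z["p"];S=Z["s"]
m=.01; L=LO+m;H=HI-m
def pose(q): x,R=fk(q,P,S); return x,R
def ik(q0,x,R,w=.5,reg=1e-3,xtol=1e-8):
    def f(q):
        X,RR=pose(q); return np.r_[X-x,(R.inv()*RR).as_rotvec()*w,reg*(q-q0)]
    r=least_squares(f,np.clip(q0,L+1e-6,H-1e-6),bounds=(L,H)); X,RR=pose(r.x)
    return r.x,np.linalg.norm(X-x),np.degrees((R.inv()*RR).magnitude())
def Rt(beta,az,roll=0):
    b,a=np.radians([beta,az]); z=np.array([np.sin(b)*np.cos(a),np.sin(b)*np.sin(a),-np.cos(b)])
    y=np.array([np.sin(a),-np.cos(a),0]); x=np.cross(y,z)
    return Ro.from_matrix(np.c_[x,y,z])*Ro.from_euler("z",roll,degrees=True)
E
cat > a.py <<'E'
from sim import *
q=np.array([-2.848,-.197,1.374,.901,.309,1.598,-1.41]); print(pose(q)[0])
seat=np.array([.5433,-.2137,.094]);np.random.seed(0)
for beta in(28,33,38):
  for name,x,az,rolls in [("seat",seat,85.7,[0]),("seat+up",seat+[0,0,.15],85.7,[0]),("tray",np.array([.58,.29,.12]),85.7,[0,-60,-120,-150,-180,60,120,150])]:
    for ro in rolls:
      R=Rt(beta,az,ro); xx=x+.019*R.as_matrix()[:,2]; out=[]
      for k in range(14):
        q0=np.array([-np.arctan2(x[1],x[0])+np.random.uniform(-1,1),np.random.uniform(-.4,.8),np.random.uniform(-1.2,1.3),1.6,np.random.uniform(-1,1),1,np.random.uniform(-2.5,2.5)])
        r=ik(q0,xx,R)
        if r[1]<.003 and r[2]<.5: out.append(r[0].round(2))
      print(beta,name,ro,len(out),[o.tolist() for o in out[:3]])
E
python3 a.py
```

```text
[0.32694742 0.5645244  0.85216482]
28 seat 0 13 [[0.73, 0.55, -0.25, 1.8, -0.36, 1.05, 0.65], [0.72, 0.55, -0.23, 1.8, -0.37, 1.05, 0.66], [1.38, 0.89, -1.22, 1.81, 0.38, 1.1, 0.0]]
28 seat+up 0 13 [[0.32, 0.4, 0.29, 1.7, -0.54, 1.36, 0.72], [0.96, 0.41, -0.54, 1.7, -0.26, 1.28, 0.46], [0.99, 0.42, -0.58, 1.7, -0.24, 1.27, 0.45]]
28 tray 0 12 [[-0.03, 0.42, -0.33, 1.96, -0.53, 0.65, 0.01], [-0.71, 0.49, 0.52, 1.96, -1.0, 0.86, 0.38], [0.59, 0.69, -1.18, 1.97, 0.34, 0.64, -0.73]]
28 tray -60 13 [[-0.03, 0.42, -0.34, 1.96, -0.53, 0.65, 1.06], [0.61, 0.72, -1.22, 1.97, 0.4, 0.65, 0.26], [0.47, 0.58, -0.99, 1.97, 0.07, 0.6, 0.54]]
28 tray -120 14 [[-0.11, 0.42, -0.23, 1.96, -0.6, 0.67, 2.16], [-0.13, 0.42, -0.21, 1.96, -0.61, 0.67, 2.17], [-0.4, 0.42, 0.11, 1.96, -0.79, 0.74, 2.32]]
28 tray -150 11 [[0.54, 0.64, -1.1, 1.97, 0.21, 0.62, 1.99], [0.22, 0.47, -0.65, 1.97, -0.3, 0.61, 2.42], [-0.17, 0.42, -0.16, 1.96, -0.64, 0.68, 2.72]]
28 tray -180 9 [[0.61, 0.72, -1.22, 1.97, 0.4, 0.65, 2.36], [0.61, 0.72, -1.22, 1.97, 0.4, 0.65, 2.36], [0.61, 0.72, -1.22, 1.97, 0.4, 0.65, 2.36]]
28 tray 6
[... 2806 characters left out ...]
0.7, 0.77, -1.22, 2.01, 0.2, 0.53, 2.09], [0.38, 0.53, -0.75, 2.01, -0.53, 0.57, 2.72]]
38 tray -180 13 [[0.7, 0.77, -1.22, 2.01, 0.2, 0.53, 2.62], [-0.21, 0.45, -0.01, 2.0, -1.01, 0.77, -2.65], [0.7, 0.77, -1.22, 2.01, 0.2, 0.53, 2.62]]
38 tray 60 11 [[-0.21, 0.45, -0.01, 2.0, -1.01, 0.77, -0.55], [-0.09, 0.45, -0.16, 2.0, -0.94, 0.72, -0.61], [-0.21, 0.45, -0.01, 2.0, -1.01, 0.77, -0.55]]
38 tray 120 7 [[-0.21, 0.45, -0.01, 2.0, -1.01, 0.77, -1.6], [0.15, 0.47, -0.45, 2.0, -0.77, 0.64, -1.79], [-0.21, 0.45, -0.01, 2.0, -1.01, 0.77, -1.6]]
38 tray 150 7 [[-0.04, 0.45, -0.21, 2.0, -0.91, 0.71, -2.2], [-0.04, 0.45, -0.22, 2.0, -0.91, 0.71, -2.2], [0.47, 0.57, -0.87, 2.01, -0.39, 0.54, -2.63]]
```

```bash
cat >> sim.py <<'E'
V=np.array([1.89,1.89,2.39,2.39,3.01,3.01,3.01])*.07
def run(q,wps,w=.5,reg=.02,verbose=True,nmax=10):
    n=0
    for wp in wps:
        x0,R0=pose(q); k=0
        while k<40:
            x,_=pose(q); d=np.array(wp)-x; nd=np.linalg.norm(d)
            if nd<.01: break
            tx=x+d*min(1,.05/nd)
            qn,_,_=ik(q,tx,R0,w,reg); dq=qn-q; q=q+dq*min(1,1/np.max(abs(dq)/V)) ; k+=1
            if np.linalg.norm(pose(q)[0]-x)<.002: break
            if k%nmax==0: R0=pose(q)[1]
        n+=k; x,R=pose(q); z=R.as_matrix()[:,2]
        if verbose: print(n,np.round(wp,2),x.round(3),"q",q.round(2),"tilt %.1f az %.1f"%(np.degrees(np.arccos(-z[2])),np.degrees(np.arctan2(z[1],z[0]))))
    return q
E
cat > b.py <<'E'
from sim import *
# validation: from stuck path
print("val1 (expect .523,.221,.434; j -1.81 -.48 1.24 1.78)"); run(np.array([-2.527,-.474,.796,1.193,.442,1.665,-1.585]),[(.55,.2,.4)])
print("val2 (expect -.13..)"); run(np.array([-1.624,.6,.66,.212,-.452,2.049,-1.502]),[(-.157,.803,.676)])
q=np.array([-2.848,-.197,1.374,.901,.309,1.598,-1.41])
print("A");run(q,[(0,.65,.93),(.3,.75,.75),(.6,.7,.5),(.8,.3,.45),(.75,-.2,.4),(.54,-.3,.2)])
print("B");run(q,[(.2,.6,.95),(.5,.65,.8),(.7,.6,.5),(.8,.3,.45),(.75,-.2,.4),(.54,-.3,.2)])
print("C");run(q,[(.1,.5,1.1),(.5,.5,.9),(.7,.5,.5),(.8,.3,.45),(.75,-.2,.4),(.54,-.3,.2)])
E
python3 b.py
```

```text
val1 (expect .523,.221,.434; j -1.81 -.48 1.24 1.78)
12 [0.55 0.2  0.4 ] [0.543 0.2   0.403] q [-1.86 -0.49  1.36  1.79 -0.01  1.13 -0.53] tilt 33.2 az 83.7
val2 (expect -.13..)
6 [-0.16  0.8   0.68] [-0.157  0.803  0.676] q [-2.11  0.63  0.72  0.42 -0.33  1.88 -1.8 ] tilt 18.3 az 71.5
A
7 [0.   0.65 0.93] [0.001 0.649 0.928] q [-2.33  0.32  1.14  0.46 -0.25  1.84 -1.58] tilt 38.4 az 69.6
15 [0.3  0.75 0.75] [0.3  0.75 0.75] q [-1.93  0.33  1.06  0.94 -0.44  1.36 -1.16] tilt 38.4 az 69.6
23 [0.6 0.7 0.5] [0.6 0.7 0.5] q [-1.35  0.49  0.86  1.23 -0.82  1.06 -0.56] tilt 38.4 az 69.5
32 [0.8  0.3  0.45] [0.799 0.301 0.45 ] q [-0.67  0.51  0.77  1.27 -1.01  1.33  0.06] tilt 38.4 az 69.5
42 [ 0.75 -0.2   0.4 ] [ 0.751 -0.193  0.401] q [ 0.11  0.64  0.68  1.17 -1.01  1.72  0.6 ] tilt 38.4 az 69.5
49 [ 0.54 -0.3   0.2 ] [ 0.54 -0.3   0.2 ] q [ 0.28  0.64  0.71  1.65 -0.92  1.55  1.16] tilt 38.4 az 69.5
B
10 [0.2  0.6  0.95] [0.195 0.595 0.951] q [-1.91  0.24  1.05  0.46 -0.4   1.85 -1.32] tilt 38.8 az 69.3
17 [0.5  0.65 0.8 ] [0.5  0.65 0.8 ] q [-1.31  0.41  0.92  0.67 -0.73  1.57 -0.89] ti
[... 339 characters left out ...]
0.2 ] [ 0.54 -0.3   0.2 ] q [ 0.29  0.64  0.7   1.65 -0.92  1.55  1.16] tilt 38.8 az 69.2
C
13 [0.1 0.5 1.1] [0.1   0.488 1.049] q [-2.12  0.16  0.98  0.22 -0.18  2.02 -1.46] tilt 45.4 az 70.3
25 [0.5 0.5 0.9] [0.5 0.5 0.9] q [-1.27  0.26  1.06  0.7  -0.84  1.66 -0.77] tilt 45.4 az 70.1
34 [0.7 0.5 0.5] [0.7 0.5 0.5] q [-1.05  0.38  0.82  1.41 -1.01  1.1  -0.13] tilt 45.4 az 70.1
39 [0.8  0.3  0.45] [0.8  0.3  0.45] q [-0.49  0.43  0.51  1.36 -1.01  1.22  0.12] tilt 45.3 az 70.0
49 [ 0.75 -0.2   0.4 ] [ 0.75  -0.194  0.401] q [ 0.26  0.62  0.48  1.18 -1.01  1.7   0.6 ] tilt 45.3 az 70.0
56 [ 0.54 -0.3   0.2 ] [ 0.54 -0.3   0.2 ] q [ 0.45  0.64  0.52  1.62 -0.91  1.58  1.15] tilt 45.3 az 70.0
```

```bash
cat > c.py <<'E'
from sim import *
q=np.array([-1.491,.672,.442,.213,-.313,2.048,-1.454]);x,R=pose(q)
for w in(.15,.3,.5,1):
    qn,_,_=ik(q,x-.05*R.as_matrix()[:,2],R,w,.02); X,RR=pose(qn); print(w,(X-x).round(3),np.degrees((R.inv()*RR).magnitude()),"expect ~(-.004,-.013,.03) 2.1deg")
zt=Rt(36,85.7).as_matrix()[:,2]
q=np.array([-2.848,-.197,1.374,.901,.309,1.598,-1.41])
dirs=[np.array(d)/np.linalg.norm(d) for d in itertools.product((-1,0,1),repeat=3) if any(d)]
q=run(q,[(.0,.65,.93)]); 
for k in range(16):
    x,R=pose(q); best=None
    for d in dirs:
        qn,_,_=ik(q,x+.05*d,R,.5,.02); dq=qn-q; qn=q+dq*min(1,1/np.max(abs(dq)/V)); X,RR=pose(qn)
        e=np.linalg.norm(RR.as_matrix()[:,2]-zt)
        if best is None or e<best[0]: best=(e,d,qn,X,RR.as_matrix()[:,2])
    q=best[2]; print(k,best[1].round(1),best[3].round(3),best[4].round(3),q.round(2),round(best[0],3))
E
python3 c.py
```

```text
0.15 [-0.005 -0.014  0.045] 4.279662013324464 expect ~(-.004,-.013,.03) 2.1deg
0.3 [-0.006 -0.017  0.039] 3.060066053130951 expect ~(-.004,-.013,.03) 2.1deg
0.5 [-0.007 -0.022  0.032] 1.8835536905699835 expect ~(-.004,-.013,.03) 2.1deg
1 [-0.007 -0.026  0.025] 0.6804897041281389 expect ~(-.004,-.013,.03) 2.1deg
7 [0.   0.65 0.93] [0.001 0.649 0.928] q [-2.33  0.32  1.14  0.46 -0.25  1.84 -1.58] tilt 38.4 az 69.6
0 [-0.7  0.  -0.7] [-0.016  0.65   0.914] [ 0.216  0.581 -0.784] [-2.46  0.3   1.19  0.55 -0.18  1.79 -1.61] 0.174
1 [ 0.  -0.7 -0.7] [-0.015  0.633  0.908] [ 0.213  0.58  -0.786] [-2.59  0.24  1.17  0.63 -0.05  1.76 -1.67] 0.17
2 [ 0.  -0.7 -0.7] [-0.01   0.615  0.891] [ 0.206  0.566 -0.798] [-2.71  0.13  1.05  0.74  0.16  1.75 -1.77] 0.164
3 [ 0.  -0.7 -0.7] [-0.007  0.596  0.867] [ 0.201  0.55  -0.811] [-2.77  0.01  0.88  0.86  0.36  1.75 -1.88] 0.161
4 [0. 0. 1.] [-0.005  0.593  0.895] [ 0.2    0.55  -0.811] [-2.64  0.08  0.88  0.73  0.25  1.8  -1.81] 0.16
5 [ 0.  -0.7 -0.7] [-0.003  0.57   0.869] [ 0.196  0.539 -0.819] [-2.69 -0.05  0.72  0.88  0.44  1.79 -1.93] 0.159
6 
[... 398 characters left out ...]
3 -0.01  2.02 -1.7 ] 0.151
10 [ 0.  -0.7 -0.7] [0.019 0.557 0.949] [ 0.182  0.552 -0.814] [-2.27  0.13  0.63  0.5   0.17  1.96 -1.77] 0.142
11 [ 0.  -0.7 -0.7] [0.022 0.536 0.928] [ 0.175  0.544 -0.821] [-2.34  0.01  0.51  0.66  0.32  1.92 -1.86] 0.138
12 [0. 0. 1.] [0.023 0.535 0.955] [ 0.172  0.549 -0.818] [-2.25  0.1   0.55  0.5   0.22  1.99 -1.8 ] 0.134
13 [-0.7  0.   0.7] [-0.01   0.533  0.975] [ 0.172  0.571 -0.803] [-2.33  0.17  0.7   0.37  0.13  2.04 -1.8 ] 0.129
14 [ 0.  -0.7 -0.7] [-0.005  0.516  0.956] [ 0.161  0.557 -0.815] [-2.41  0.05  0.56  0.54  0.31  2.   -1.89] 0.12
15 [0. 0. 1.] [-0.002  0.515  0.978] [ 0.158  0.577 -0.801] [-2.41  0.12  0.73  0.42  0.17  2.03 -1.83] 0.115
```

```bash
cat > d.py <<'E'
from sim import *
def push(q,d,n,v=True,ww=.45):
    for k in range(n):
        x,R=pose(q); qn,_,_=ik(q,x+.05*np.array(d)/np.linalg.norm(d),R,ww,.02); dq=qn-q; q=q+dq*min(1,1/np.max(abs(dq)/V))
        if v and (k%4==3 or k==n-1):
            x,R=pose(q);z=R.as_matrix()[:,2]; print("  push",k+1,x.round(3),"z",z.round(3),"tilt %.1f az %.1f"%(np.degrees(np.arccos(-z[2])),np.degrees(np.arctan2(z[1],z[0]))),q.round(2))
    return q
if __name__=="__main__":
    q=np.array([-2.848,-.197,1.374,.901,.309,1.598,-1.41])
    q=run(q,[(0,.65,.93),(.3,.75,.75),(.6,.7,.5),(.8,.3,.45)])
    for w,d in [((.5,0.1,.35),(-1,0,0)),((.5,.1,.5),(-1,0,0)),((.5,.1,.35),(-1,0,-.5)),((.45,-.2,.35),(-1,0,0)),((.45,-.2,.5),(-1,0,.5)),((.5,.3,.35),(-1,0,0))]:
        print(w,d); q1=run(q,[w]); q1=push(q1,d,16); run(q1,[(.6,-.3,.35),(.54,-.3,.2)])
E
python3 d.py
```

```text
7 [0.   0.65 0.93] [0.001 0.649 0.928] q [-2.33  0.32  1.14  0.46 -0.25  1.84 -1.58] tilt 38.4 az 69.6
15 [0.3  0.75 0.75] [0.3  0.75 0.75] q [-1.93  0.33  1.06  0.94 -0.44  1.36 -1.16] tilt 38.4 az 69.6
23 [0.6 0.7 0.5] [0.6 0.7 0.5] q [-1.35  0.49  0.86  1.23 -0.82  1.06 -0.56] tilt 38.4 az 69.5
32 [0.8  0.3  0.45] [0.799 0.301 0.45 ] q [-0.67  0.51  0.77  1.27 -1.01  1.33  0.06] tilt 38.4 az 69.5
(0.5, 0.1, 0.35) (-1, 0, 0)
8 [0.5  0.1  0.35] [0.5  0.1  0.35] q [-0.76 -0.12  0.85  2.06 -0.64  1.08  0.27] tilt 38.4 az 69.5
  push 4 [0.338 0.097 0.35 ] z [ 0.214  0.584 -0.783] tilt 38.4 az 69.9 [-0.41 -0.49  0.46  2.3  -0.47  1.11  0.09]
  push 8 [0.285 0.085 0.349] z [ 0.199  0.582 -0.789] tilt 37.9 az 71.2 [ 0.12 -0.49  0.16  2.34 -0.61  1.3   0.34]
  push 12 [0.223 0.06  0.336] z [ 0.156  0.6   -0.784] tilt 38.3 az 75.4 [ 0.65 -0.49 -0.04  2.39 -0.64  1.53  0.65]
  push 16 [0.109 0.025 0.321] z [ 0.121  0.637 -0.762] tilt 40.4 az 79.2 [ 1.18 -0.49 -0.08  2.44 -0.44  1.78  1.1 ]
12 [ 0.6  -0.3   0.35] [ 0.6  -0.3   0.35] q [ 0.9   0.54 -0.31  1.29 -0.48  1.64  0.58] tilt 40.4 az 7
[... 3504 characters left out ...]
tilt 38.4 az 69.5
  push 4 [0.327 0.301 0.35 ] z [ 0.21   0.586 -0.782] tilt 38.5 az 70.3 [-0.77 -0.47  0.18  2.33 -0.45  0.76 -0.45]
  push 8 [0.236 0.335 0.326] z [ 0.091  0.577 -0.812] tilt 35.7 az 81.1 [-0.52 -0.49 -0.14  2.39 -0.65  0.87 -0.4 ]
  push 12 [0.105 0.396 0.294] z [-0.024  0.528 -0.849] tilt 31.9 az 92.6 [-0.99 -0.49 -0.18  2.43 -0.48  0.74 -0.93]
  push 16 [-0.066  0.419  0.284] z [-0.042  0.501 -0.865] tilt 30.2 az 94.8 [-1.39 -0.49 -0.41  2.43 -0.19  0.65 -1.72]
24 [ 0.6  -0.3   0.35] [ 0.6  -0.3   0.35] q [ 0.2   0.66  0.73  1.2  -0.73  1.87  0.82] tilt 30.1 az 94.7
28 [ 0.54 -0.3   0.2 ] [ 0.54 -0.3   0.2 ] q [ 0.19  0.69  0.72  1.5  -0.71  1.61  1.02] tilt 30.1 az 94.7
```

```bash
python3 -c "
from h import *; to(0,.65,.93)"; python3 -m jog '[[0.095,-0.34,-0.09,0],[0.095,-0.34,-0.09,0],[0.095,-0.34,-0.09,0],[0.095,-0.34,-0.09,0],[0.095,-0.34,-0.09,0],[0.095,-0.34,-0.09,0],[0.095,-0.34,-0.09,0],[0.095,-0.34,-0.09,0]]'; python3 -c "
from h import *; st(); to(.3,.75,.75)"
```

```text
shift [ 0.0965 -0.3139 -0.0856] clock 19.15
clock: 19.95
position: [-0.0312, 0.6526, 0.9277]
ee_rot: [[0.041, 0.977, 0.21], [0.798, -0.159, 0.581], [0.601, 0.144, -0.786]]
contact_force: [-1.0, -1.0, 0.4]
opening: 1.0
{'clock': 19.95, 'joints': [-2.289, 0.373, 1.179, 0.374, -0.34, 1.896, -1.599], 'position': [-0.031, 0.653, 0.928], 'ee_rot': [[0.041, 0.977, 0.21], [0.798, -0.159, 0.581], [0.601, 0.144, -0.786]], 'contact_force': [-0.99, -0.976, 0.363], 'opening': 1.0}
shift [-0.0155  0.2824  0.266 ] clock 19.95
```

```bash
python3 -m jog '[[-0.015,0.28,0.265,0],[-0.015,0.28,0.265,0],[-0.015,0.28,0.265,0],[-0.015,0.28,0.265,0],[-0.015,0.28,0.265,0],[-0.015,0.28,0.265,0],[-0.015,0.28,0.265,0],[-0.015,0.28,0.265,0]]'; python3 -c "
from h import *; st(); to(.6,.7,.5)"
```

```text
clock: 20.75
position: [0.3044, 0.7474, 0.7499]
ee_rot: [[0.046, 0.976, 0.211], [0.797, -0.163, 0.581], [0.602, 0.141, -0.786]]
contact_force: [-1.0, 0.2, 0.5]
opening: 0.999
{'clock': 20.75, 'joints': [-1.916, 0.348, 1.105, 0.919, -0.489, 1.383, -1.135], 'position': [0.304, 0.747, 0.75], 'ee_rot': [[0.046, 0.976, 0.211], [0.797, -0.163, 0.581], [0.602, 0.141, -0.786]], 'contact_force': [-0.993, 0.219, 0.544], 'opening': 0.999}
shift [-0.1745  0.261   0.2313] clock 20.75
```

```bash
python3 -m jog '[[-0.175,0.26,0.23,0],[-0.175,0.26,0.23,0],[-0.175,0.26,0.23,0],[-0.175,0.26,0.23,0],[-0.175,0.26,0.23,0],[-0.175,0.26,0.23,0],[-0.175,0.26,0.23,0],[-0.175,0.26,0.23,0]]'; python3 -c "
from h import *; st(); to(.5,.3,.35)"; cat > e.py <<'E'
import sys
from d import *
s=[float(a) for a in sys.argv[1:8]]
q=run(np.array(s),[(.5,.3,.35)]); q=push(q,(-1,0,0),9); run(q,[(.54,-.3,.3),(.54,-.3,.2)])
E
python3 e.py $(python3 -c "
from h import *; print(*robot.get_state()['joints'])")
```

```text
clock: 21.55
position: [0.5986, 0.6985, 0.4996]
ee_rot: [[0.046, 0.976, 0.211], [0.798, -0.163, 0.581], [0.601, 0.141, -0.786]]
contact_force: [0.2, -0.3, 0.8]
opening: 1.0
{'clock': 21.55, 'joints': [-1.364, 0.509, 0.889, 1.221, -0.842, 1.078, -0.551], 'position': [0.599, 0.699, 0.5], 'ee_rot': [[0.046, 0.976, 0.211], [0.798, -0.163, 0.581], [0.601, 0.141, -0.786]], 'contact_force': [0.181, -0.263, 0.753], 'opening': 1.0}
shift [-0.4124 -0.0524 -0.1344] clock 21.55
9 [0.5  0.3  0.35] [0.5  0.3  0.35] q [-1.41 -0.2   0.97  2.07 -0.45  0.76 -0.26] tilt 38.1 az 69.6
  push 4 [0.341 0.301 0.35 ] z [ 0.206  0.584 -0.785] tilt 38.3 az 70.6 [-1.01 -0.48  0.36  2.31 -0.29  0.74 -0.59]
  push 8 [0.269 0.317 0.341] z [ 0.14   0.579 -0.803] tilt 36.6 az 76.4 [-0.48 -0.49 -0.1   2.36 -0.63  0.88 -0.36]
  push 9 [0.243 0.331 0.332] z [ 0.098  0.574 -0.813] tilt 35.6 az 80.3 [-0.51 -0.49 -0.13  2.37 -0.64  0.88 -0.4 ]
14 [ 0.54 -0.3   0.3 ] [ 0.539 -0.298  0.3  ] q [ 0.24  0.58  0.74  1.48 -0.79  1.72  0.98] tilt 35.5 az 80.3
16 [ 0.54 -0.3   0.2 ] [ 0.54 -0.3   0.2 ] q [ 0.26  0.67  0.7   1.57 -0.83  1.6   1.09] tilt 35.5 az 80.3
```

```bash
python3 -m jog '[[-0.41,-0.05,-0.13,0],[-0.41,-0.05,-0.13,0],[-0.41,-0.05,-0.13,0],[-0.41,-0.05,-0.13,0],[-0.41,-0.05,-0.13,0],[-0.41,-0.05,-0.13,0],[-0.41,-0.05,-0.13,0],[-0.41,-0.05,-0.13,0],[-0.41,-0.05,-0.13,0]]'; python3 -m jog '[[-0.01,-0.195,-0.04,0],[-0.01,-0.195,-0.04,0],[-0.01,-0.195,-0.04,0],[-0.01,-0.195,-0.04,0]]'; python3 -c "
from h import *; st()"
```

```text
clock: 22.45
position: [0.5011, 0.3025, 0.3496]
ee_rot: [[0.046, 0.976, 0.211], [0.796, -0.163, 0.583], [0.603, 0.141, -0.785]]
contact_force: [0.2, 0.3, 0.0]
opening: 0.998
clock: 22.85
position: [0.3197, 0.3055, 0.3486]
ee_rot: [[0.044, 0.976, 0.212], [0.797, -0.162, 0.582], [0.603, 0.143, -0.785]]
contact_force: [-1.0, 0.1, 1.4]
opening: 1.0
{'clock': 22.85, 'joints': [-1.106, -0.488, 0.315, 2.314, -0.193, 0.691, -0.785], 'position': [0.32, 0.306, 0.349], 'ee_rot': [[0.044, 0.976, 0.212], [0.797, -0.162, 0.582], [0.603, 0.143, -0.785]], 'contact_force': [-1.036, 0.13, 1.421], 'opening': 1.0}
```

Now single-row pushes along world -x (tool about −y).

```bash
python3 -m jog '[[0,-0.05,-0.01,0]]'| grep -E "pos|rot";python3 -m jog '[[0,-0.05,-0.01,0]]'| grep -E "pos|rot";python3 -m jog '[[0,-0.05,-0.01,0]]'| grep -E "pos|rot";python3 -m jog '[[0,-0.05,-0.01,0]]'| grep -E "pos|rot"; python3 -m jog '[[0,-0.05,-0.01,0]]'| grep -E "pos|rot"; python3 -c "
from h import *; st()"
```

```text
position: [0.3018, 0.3039, 0.3513]
ee_rot: [[0.041, 0.977, 0.211], [0.796, -0.159, 0.584], [0.604, 0.144, -0.784]]
position: [0.293, 0.3013, 0.3547]
ee_rot: [[0.04, 0.976, 0.213], [0.796, -0.16, 0.584], [0.604, 0.146, -0.783]]
position: [0.2842, 0.3004, 0.3562]
ee_rot: [[0.041, 0.976, 0.213], [0.797, -0.16, 0.583], [0.603, 0.146, -0.784]]
position: [0.2741, 0.3038, 0.3561]
ee_rot: [[0.04, 0.977, 0.209], [0.796, -0.157, 0.584], [0.604, 0.143, -0.784]]
position: [0.2617, 0.314, 0.3539]
ee_rot: [[0.038, 0.979, 0.2], [0.793, -0.152, 0.59], [0.608, 0.136, -0.782]]
{'clock': 23.35, 'joints': [-0.442, -0.493, -0.203, 2.335, -0.648, 0.807, -0.414], 'position': [0.262, 0.314, 0.354], 'ee_rot': [[0.038, 0.979, 0.2], [0.793, -0.152, 0.59], [0.608, 0.136, -0.782]], 'contact_force': [-1.513, 0.565, 0.987], 'opening': 0.995}
```

```bash
python3 -m jog '[[-0.01,-0.05,0.01,0]]'| grep -E "pos|rot";python3 -m jog '[[-0.01,-0.05,0.01,0]]'| grep -E "pos|rot";python3 -m jog '[[-0.01,-0.05,0.01,0]]'| grep -E "pos|rot"; python3 -m jog '[[-0.01,-0.05,0.01,0]]'| grep -E "pos|rot"; python3 -c "
from h import *; st()"
```

```text
position: [0.2603, 0.3169, 0.3415]
ee_rot: [[0.062, 0.975, 0.213], [0.789, -0.178, 0.587], [0.611, 0.132, -0.781]]
position: [0.222, 0.346, 0.3208]
ee_rot: [[0.033, 0.984, 0.177], [0.786, -0.135, 0.603], [0.617, 0.119, -0.778]]
position: [0.2122, 0.3483, 0.3044]
ee_rot: [[0.055, 0.981, 0.188], [0.794, -0.157, 0.587], [0.605, 0.117, -0.788]]
position: [0.1836, 0.3633, 0.2914]
ee_rot: [[0.055, 0.982, 0.179], [0.801, -0.15, 0.58], [0.596, 0.112, -0.795]]
{'clock': 23.75, 'joints': [-0.711, -0.495, -0.326, 2.456, -0.546, 0.573, -0.789], 'position': [0.184, 0.363, 0.291], 'ee_rot': [[0.055, 0.982, 0.179], [0.801, -0.15, 0.58], [0.596, 0.112, -0.795]], 'contact_force': [1.548, 0.334, 1.115], 'opening': 0.998}
```

```bash
cat > g.py <<'E'
import sys
from sim import *
q=np.array([float(a) for a in sys.argv[1:8]]); R=pose(q)[1].as_matrix()
dirs=[np.array(d)/np.linalg.norm(d) for d in itertools.product((-1,0,1),repeat=3) if any(d)]
out=[]
for d in dirs:
    qq=q.copy()
    for k in range(5):
        x,Rq=pose(qq); qn,_,_=ik(qq,x+.05*d,Rq,.45,.02); dq=qn-qq; qq=qq+dq*min(1,1/np.max(abs(dq)/V))
    x,Rq=pose(qq); z=Rq.as_matrix()[:,2]
    out.append((z[0],d.round(1),z.round(3),x.round(3),qq.round(2)))
for o in sorted(out,key=lambda o:o[0])[:6]: print(*o[1:])
E
python3 g.py $(python3 -c "
from h import *; print(*robot.get_state()['joints'])")
```

```text
[-0.6 -0.6  0.6] [ 0.054  0.447 -0.893] [0.139 0.396 0.396] [-1.09 -0.49 -0.12  2.18 -0.2   1.   -1.22]
[ 0.  -0.7 -0.7] [ 0.059  0.44  -0.896] [0.258 0.288 0.227] [-0.05 -0.36 -0.49  2.45 -0.73  0.85 -0.18]
[-0.7 -0.7  0. ] [ 0.06   0.431 -0.9  ] [0.105 0.371 0.266] [-1.18 -0.49 -0.16  2.45 -0.18  0.73 -1.32]
[ 0.  -0.7  0.7] [ 0.061  0.532 -0.845] [0.269 0.284 0.455] [-0.39 -0.49 -0.07  2.1  -0.53  1.25 -0.44]
[-0.6 -0.6 -0.6] [ 0.07   0.377 -0.924] [0.106 0.356 0.253] [-0.92 -0.49 -0.35  2.45 -0.31  0.78 -1.18]
[ 0. -1.  0.] [ 0.087  0.539 -0.838] [0.255 0.225 0.286] [-0.26 -0.49 -0.04  2.45 -0.64  1.01 -0.08]
```

```bash
python3 -m jog '[[-0.007,0.009,-0.048,0]]'| grep -E "pos|rot";python3 -m jog '[[-0.007,0.009,-0.048,0]]'| grep -E "pos|rot";python3 -m jog '[[-0.007,0.009,-0.048,0]]'| grep -E "pos|rot"; python3 -m jog '[[-0.007,0.009,-0.048,0]]'| grep -E "pos|rot"; python3 -c "
from h import *; st()"
```

```text
position: [0.1702, 0.3697, 0.2966]
ee_rot: [[0.041, 0.989, 0.139], [0.804, -0.115, 0.583], [0.593, 0.088, -0.8]]
position: [0.1961, 0.3592, 0.3104]
ee_rot: [[0.056, 0.985, 0.161], [0.795, -0.142, 0.59], [0.604, 0.095, -0.791]]
position: [0.1889, 0.3612, 0.3166]
ee_rot: [[0.036, 0.991, 0.131], [0.798, -0.108, 0.593], [0.602, 0.083, -0.794]]
position: [0.1984, 0.3551, 0.3247]
ee_rot: [[0.047, 0.991, 0.127], [0.799, -0.114, 0.591], [0.6, 0.073, -0.797]]
{'clock': 24.15, 'joints': [-0.462, -0.495, -0.355, 2.378, -0.722, 0.768, -0.502], 'position': [0.198, 0.355, 0.325], 'ee_rot': [[0.047, 0.991, 0.127], [0.799, -0.114, 0.591], [0.6, 0.073, -0.797]], 'contact_force': [-0.741, -1.066, -0.114], 'opening': 0.999}
```

```bash
python3 -m jog '[[-0.007,0.003,-0.048,0]]'| grep -E "pos|rot";python3 -m jog '[[-0.007,0.003,-0.048,0]]'| grep -E "pos|rot";python3 -m jog '[[-0.007,0.003,-0.048,0]]'| grep -E "pos|rot"; python3 -m jog '[[-0.007,0.003,-0.048,0]]'| grep -E "pos|rot"; python3 -m jog '[[-0.007,0.003,-0.048,0]]'| grep -E "pos|rot"; python3 g.py $(python3 -c "
from h import *; print(*robot.get_state()['joints'])")
```

```text
position: [0.2168, 0.3428, 0.3362]
ee_rot: [[0.073, 0.987, 0.142], [0.791, -0.144, 0.594], [0.607, 0.069, -0.792]]
position: [0.2059, 0.3464, 0.3428]
ee_rot: [[0.046, 0.993, 0.106], [0.794, -0.101, 0.6], [0.606, 0.057, -0.793]]
position: [0.2137, 0.3387, 0.3512]
ee_rot: [[0.056, 0.993, 0.101], [0.795, -0.106, 0.597], [0.604, 0.047, -0.796]]
position: [0.2317, 0.3205, 0.3664]
ee_rot: [[0.081, 0.99, 0.113], [0.79, -0.133, 0.599], [0.608, 0.041, -0.793]]
position: [0.224, 0.3205, 0.3763]
ee_rot: [[0.055, 0.995, 0.081], [0.791, -0.093, 0.605], [0.609, 0.031, -0.792]]
[-0.7 -0.7  0. ] [-0.131  0.592 -0.795] [0.189 0.211 0.352] [ 0.01 -0.49 -0.1   2.34 -0.7   1.44  0.06]
[-0.6 -0.6  0.6] [-0.117  0.564 -0.818] [0.211 0.248 0.521] [-0.16 -0.49 -0.09  1.98 -0.66  1.61 -0.3 ]
[-0.6 -0.6 -0.6] [-0.074  0.532 -0.844] [0.19  0.241 0.284] [-0.16 -0.49 -0.16  2.45 -0.7   1.18 -0.06]
[-1.  0.  0.] [-0.035  0.543 -0.839] [0.109 0.419 0.362] [-1.01 -0.49 -0.16  2.29 -0.44  0.86 -1.  ]
[-0.7  0.   0.7] [-0.031  0.544 -0.838] [0.143 0.408 0.545] [-0.88 -0.49 -0.12  1.92 -0.41  1.25 -1.01]
[-0.7  0.  -0.7] [ 0.004  0.512 -0.859] [0.124 0.401 0.263] [-0.41 -0.49 -0.59  2.45 -0.81  0.79 -0.56]
```

```bash
python3 -m jog '[[-0.007,-0.025,-0.043,0]]'| grep -E "pos|rot";python3 -m jog '[[-0.007,-0.025,-0.043,0]]'| grep -E "pos|rot"; python3 -c "
from h import *; st(); to(.6,.05,.4)"
```

```text
position: [0.2207, 0.3212, 0.3798]
ee_rot: [[0.069, 0.995, 0.066], [0.791, -0.095, 0.605], [0.608, 0.01, -0.794]]
position: [0.2285, 0.3094, 0.3876]
ee_rot: [[0.098, 0.993, 0.07], [0.78, -0.121, 0.614], [0.618, -0.005, -0.786]]
{'clock': 24.85, 'joints': [-0.287, -0.496, -0.232, 2.262, -0.747, 1.055, -0.358], 'position': [0.229, 0.309, 0.388], 'ee_rot': [[0.098, 0.993, 0.07], [0.78, -0.121, 0.614], [0.618, -0.005, -0.786]], 'contact_force': [0.272, -0.821, -0.672], 'opening': 0.998}
shift [-0.1583  0.4    -0.1429] clock 24.85
```

```bash
python3 -m jog '[[-0.16,0.4,-0.14,-0.03],[-0.16,0.4,-0.14,-0.03],[-0.16,0.4,-0.14,-0.03],[-0.16,0.4,-0.14,-0.03],[-0.16,0.4,-0.14,-0.03],[-0.16,0.4,-0.14,-0.03],[-0.16,0.4,-0.14,-0.03],[-0.16,0.4,-0.14,-0.03],[-0.16,0.4,-0.14,-0.03],[-0.16,0.4,-0.14,-0.03]]'; python3 -c "
from h import *; st(); to(.55,-.31,.3)"
```

```text
clock: 25.85
position: [0.603, 0.0597, 0.3925]
ee_rot: [[0.04, 0.998, 0.055], [0.785, -0.066, 0.616], [0.619, 0.019, -0.786]]
contact_force: [-1.6, 0.6, -1.2]
opening: 1.004
{'clock': 25.85, 'joints': [-0.133, 0.241, 0.374, 1.646, -0.755, 1.437, 0.347], 'position': [0.603, 0.06, 0.393], 'ee_rot': [[0.04, 0.998, 0.055], [0.785, -0.066, 0.616], [0.619, 0.019, -0.786]], 'contact_force': [-1.587, 0.582, -1.233], 'opening': 1.004}
shift [-0.3494 -0.0303 -0.1581] clock 25.85
```

```bash
python3 -m jog '[[-0.35,-0.03,-0.16,0],[-0.35,-0.03,-0.16,0],[-0.35,-0.03,-0.16,0],[-0.35,-0.03,-0.16,0],[-0.35,-0.03,-0.16,0],[-0.35,-0.03,-0.16,0],[-0.35,-0.03,-0.16,0],[-0.35,-0.03,-0.16,0],[-0.35,-0.03,-0.16,0]]'; python3 -c "
from h import *; st(); to(.537,-.292,.195)
T=grab_frame('top');W=grab_frame('wrist')
a=cv2.resize(T['pixels'][150:300,330:480],None,fx=2.66,fy=2.66)
b=cv2.resize(W['pixels'],None,fx=.625,fy=.625)
im=np.zeros((400,800,3),np.uint8); im[:399,:399]=a[:399,:399]; im[:300,400:]=b
cv2.imwrite('pics/p2.png',im[:,:,::-1])"
```

```text
clock: 26.75
position: [0.5459, -0.313, 0.3004]
ee_rot: [[0.042, 0.998, 0.056], [0.783, -0.068, 0.618], [0.62, 0.018, -0.784]]
contact_force: [-0.4, -0.1, 0.3]
opening: 1.0
{'clock': 26.75, 'joints': [0.387, 0.589, 0.518, 1.406, -0.729, 1.74, 0.911], 'position': [0.546, -0.313, 0.3], 'ee_rot': [[0.042, 0.998, 0.056], [0.783, -0.068, 0.618], [0.62, 0.018, -0.784]], 'contact_force': [-0.443, -0.085, 0.262], 'opening': 1.0}
shift [-0.0493 -0.0122  0.0952] clock 26.75
```

View pics/p2.png

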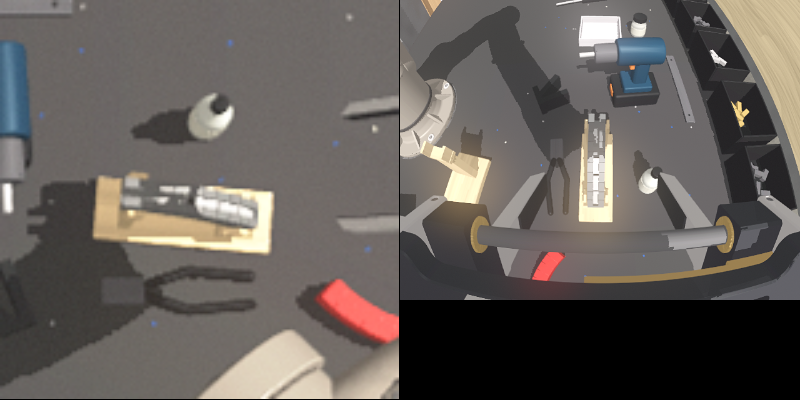

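```bash
python3 -m jog '[[-0.049,-0.012,0.095,0],[-0.049,-0.012,0.095,0],[-0.049,-0.012,0.095,0],[-0.049,-0.012,0.095,0]]'; cat >> h.py <<'E'
def wproj(f,X):
    p=np.array(f["R"])@np.array(X)+f["t"]; K=np.array(f["camera_matrix"]); r=np.hypot(p[0],p[1]); th=np.arctan2(r,p[2])
    return np.array([K[0,2]+K[0,0]*th*p[0]/r,K[1,2]+K[1,1]*th*p[1]/r])
E
python3 - <<'E'
from h import *
W=grab_frame('wrist'); im=W['pixels'].copy()
o=np.array([.5433,-.2137,.094]);a=np.radians(85.7);h=np.array([np.cos(a),np.sin(a),0]);e=np.radians(25)
x=h*np.cos(e)+np.array([0,0,np.sin(e)]);y=np.array([-h[1],h[0],0]);z=np.cross(x,y)
C=o-.191*z
im=cv2.resize(im,None,fx=2,fy=2)
s=robot.get_state();R=np.array(s["ee_rot"]);p=np.array(s["position"])
def L(P,c):
    pts=np.array([wproj(W,q)*2 for q in P]).astype(int); cv2.polylines(im,[pts.reshape(-1,1,2)],False,c,1)
for s_ in(-.0155,.0155): L([C+.205*(np.cos(t)*z+np.sin(t)*x)+s_*y for t in np.radians(np.linspace(-25,25,12))],(255,0,0))
L([o+.014*z,o],(0,255,0)); L([p-.04*R[:,1],p+.04*R[:,1]],(0,0,255)); L([p-.019*R[:,2]-.04*R[:,1],p-.019*R[:,2]+.04*R[:,1]],(0,255,255))
c=wproj(W,o)*2; print(c); u,v=max(0,int(c[0]-300)),max(0,int(c[1]-300)); cv2.imwrite('pics/p3.png',im[v:v+560,u:u+600][:,:,::-1]); print(u,v); st(); to(*(o+.019*R[:,2]))
E
```

```text
clock: 27.25
position: [0.5399, -0.286, 0.1984]
ee_rot: [[0.035, 0.998, 0.054], [0.782, -0.061, 0.62], [0.622, 0.021, -0.783]]
contact_force: [-1.3, -0.7, 0.8]
opening: 1.003
[638.45903078 481.36241446]
338 181
{'clock': 27.3, 'joints': [0.367, 0.636, 0.491, 1.559, -0.751, 1.57, 1.012], 'position': [0.54, -0.287, 0.2], 'ee_rot': [[0.034, 0.998, 0.056], [0.784, -0.062, 0.618], [0.62, 0.023, -0.784]], 'contact_force': [0.322, -0.431, 0.164], 'opening': 1.001}
shift [-0.0079 -0.004   0.1476] clock 27.3
```

View pics/p3.png

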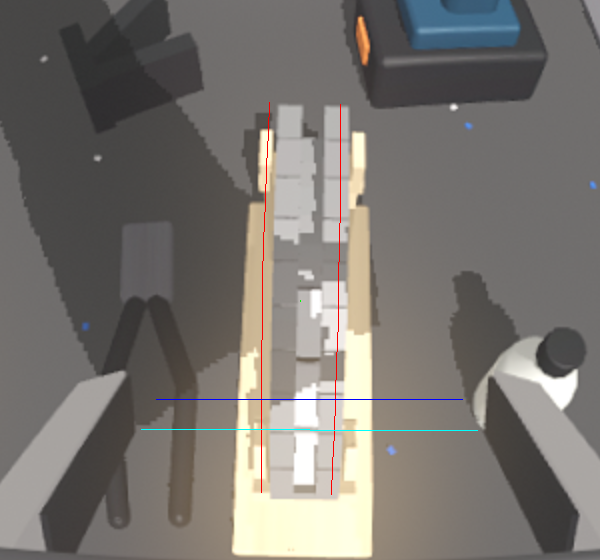

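The overlay shows the tube centred about 3 mm to the right of my estimate at mid-length (300,300), and its ends match. The fingers straddle it and the oiler is clear of the right finger. I'll go in.

```bash
python3 -m jog '[[-0.008,-0.001,0.04,0],[-0.008,-0.001,0.08,0],[-0.008,-0.001,0.11,0],[-0.008,-0.001,0.135,0],[-0.008,-0.001,0.147,0],[-0.008,-0.001,0.147,0]]' - ; python3 -m jog '[[0,0,0,0],[0,0,0,0],[0,0,0,0],[0,0,0,0],[0,0,0,0],[0,0,0,0],[0,0,0,0]]' 1; python3 -c "
from h import *; st()"
```

```text
clock: 27.9
position: [0.5473, -0.2025, 0.0787]
ee_rot: [[0.034, 0.998, 0.056], [0.783, -0.062, 0.618], [0.621, 0.023, -0.784]]
contact_force: [-0.2, 0.1, 0.5]
opening: 1.002
clock: 28.6
position: [0.5463, -0.2029, 0.0776]
ee_rot: [[0.036, 0.998, 0.056], [0.783, -0.063, 0.618], [0.621, 0.022, -0.784]]
contact_force: [-0.5, 1.1, 0.5]
opening: 0.439
{'clock': 28.6, 'joints': [0.29, 0.7, 0.424, 1.753, -0.843, 1.323, 1.091], 'position': [0.546, -0.203, 0.078], 'ee_rot': [[0.036, 0.998, 0.056], [0.783, -0.063, 0.618], [0.621, 0.022, -0.784]], 'contact_force': [-0.544, 1.109, 0.549], 'opening': 0.439}
```

```bash
python3 -m jog '[[0,0,0,0],[0,0,0,0],[0,0,0,0],[0,0,0,0]]' 1; python3 -m jog '[[0.005,0,-0.019,0],[0.012,0.001,-0.049,0],[0.019,0.001,-0.08,0],[0.028,0.002,-0.117,0],[0.028,0.002,-0.117,0]]'; python3 -c "
from h import *; st()
W=grab_frame('wrist');T=grab_frame('scene')
im=np.hstack([cv2.resize(W['pixels'][60:460,120:520],(400,400)),cv2.resize(T['pixels'][230:380,180:330],(400,400))]);cv2.imwrite('pics/p4.png',im[:,:,::-1])"
```

```text
clock: 29.0
position: [0.5464, -0.2028, 0.0777]
ee_rot: [[0.036, 0.998, 0.056], [0.783, -0.063, 0.618], [0.621, 0.022, -0.784]]
contact_force: [0.7, -0.4, 0.7]
opening: 0.329
clock: 29.5
position: [0.5433, -0.2577, 0.1918]
ee_rot: [[0.035, 0.997, 0.062], [0.787, -0.066, 0.614], [0.617, 0.027, -0.787]]
contact_force: [0.1, -0.7, -2.1]
opening: 0.328
{'clock': 29.5, 'joints': [0.327, 0.609, 0.484, 1.618, -0.761, 1.519, 1.0], 'position': [0.543, -0.258, 0.192], 'ee_rot': [[0.035, 0.997, 0.062], [0.787, -0.066, 0.614], [0.617, 0.027, -0.787]], 'contact_force': [0.13, -0.678, -2.136], 'opening': 0.328}
```

View pics/p4.png

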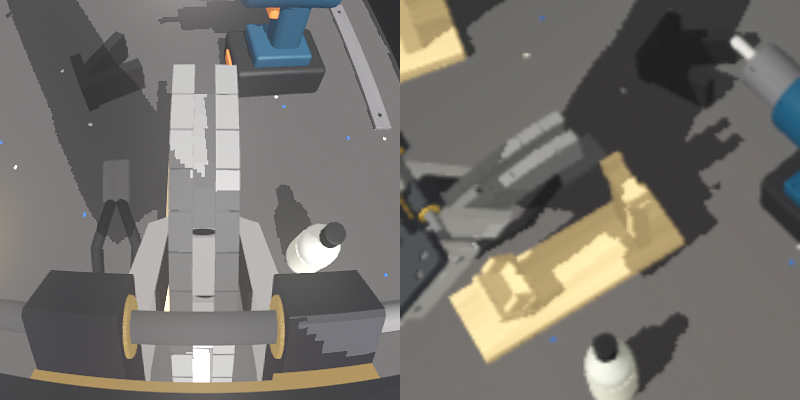

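```bash
cat > r.py <<'E'
from sim import *
from h import robot
s=robot.get_state(); q=np.array(s["joints"]); R=np.array(s["ee_rot"])
Rg=np.array([[.036,.998,.056],[.783,-.063,.618],[.621,.022,-.784]])
a=np.radians(85.2);h=np.array([np.cos(a),np.sin(a),0]);e=np.radians(25)
x=h*np.cos(e)+np.array([0,0,np.sin(e)]);y=np.array([-h[1],h[0],0]);B=np.c_[x,y,np.cross(x,y)]
G=Rg.T@B; G=Ro.from_matrix(G).as_matrix(); np.save("G.npy",G)   # tube axes in tool
if __name__=="__main__":
    tray=np.array([.579,.262])
    for ro in (0,60,90,100,110,120,130,140,150,160,170):
        RR=Ro.from_matrix(R)*Ro.from_euler("z",ro,degrees=True); M=RR.as_matrix(); T=M@G
        off=-.019*M[:,2]+T@[.0775,0,-.0285]; t=-np.degrees(np.arcsin(T[2,0])); sl=np.degrees(np.arcsin(T[2,1]))
        tcp=np.r_[tray,.045]-off
        r=ik(np.array([-.3,.45,0,1.9,-.8,.8,.3-np.radians(ro)]),tcp,RR); 
        low=min((T@np.array(v))[2] for v in [(.077,.0155,-.031),(.077,-.0155,-.031)])-.019*M[2,2]+tcp[2]
        print(ro,"t %.1f side %.1f"%(t,sl),"mouth off",off.round(3),"tcp",tcp.round(3),r[0].round(2),round(r[1],4),round(r[2],2),"lowest",round(low,3))
E
python3 r.py
```

```text
0 t -24.9 side -0.1 mouth off [0.006 0.07  0.022] tcp [0.573 0.192 0.023] [ 0.09  0.57 -0.13  2.05 -1.01  0.73  0.78] 0.0 0.0 lowest 0.043
60 t -7.1 side 32.5 mouth off [0.063 0.038 0.001] tcp [0.516 0.224 0.044] [ 0.17  0.48 -0.3   2.18 -1.01  0.63 -0.31] 0.0 0.0 lowest 0.035
90 t 10.2 side 38.6 mouth off [ 0.07   0.011 -0.02 ] tcp [0.509 0.251 0.065] [ 0.14  0.43 -0.32  2.19 -1.01  0.62 -0.91] 0.0 0.0 lowest 0.034
100 t 16.3 side 37.9 mouth off [ 0.068  0.001 -0.028] tcp [0.511 0.261 0.073] [ 0.11  0.42 -0.31  2.19 -1.01  0.62 -1.11] 0.0 0.0 lowest 0.034
110 t 22.5 side 36.0 mouth off [ 0.064 -0.007 -0.035] tcp [0.515 0.269 0.08 ] [ 0.07  0.41 -0.29  2.18 -1.01  0.63 -1.3 ] 0.0 0.0 lowest 0.034
120 t 28.6 side 32.9 mouth off [ 0.059 -0.015 -0.042] tcp [0.52  0.277 0.087] [ 0.03  0.4  -0.26  2.16 -1.01  0.65 -1.5 ] 0.0 0.0 lowest 0.035
130 t 34.4 side 28.8 mouth off [ 0.051 -0.023 -0.048] tcp [0.528 0.285 0.093] [-0.01  0.4  -0.23  2.14 -1.01  0.66 -1.7 ] 0.0 0.0 lowest 0.036
140 t 39.8 side 23.9 mouth off [ 0.042 -0.029 -0.053] tcp [0.537 0.291 0.098] [-0.05  0.4  -0.18  2.12 -1.01  0.68 -1.89] 0.0 0.0 lowest 0.037
150 t 44.5 side 18.5 mouth off [ 0.032 -0.033 -0.058] tcp [0.547 0.295 0.103] [-0.09  0.41 -0.14  2.09 -1.01  0.7  -2.08] 0.0 0.0 lowest 0.039
160 t 48.3 side 12.7 mouth off [ 0.021 -0.036 -0.061] tcp [0.558 0.298 0.106] [-0.13  0.41 -0.1   2.06 -1.01  0.72 -2.26] 0.0 0.0 lowest 0.04
170 t 50.8 side 6.6 mouth off [ 0.009 -0.038 -0.063] tcp [0.57  0.3   0.108] [-0.16  0.43 -0.06  2.04 -1.01  0.74 -2.44] 0.0 0.0 lowest 0.042
```

```bash
python3 -m jog '[[0.02,0,-0.012,0],[0.05,0,-0.03,0],[0.09,0,-0.05,0],[0.12,0,-0.067,0],[0.131,0,-0.073,0]]'; python3 -c "
from h import *; st(); to(.53,.0,.35); to(.515,.277,.25)"; python3 - <<'E'
from sim import *
from h import robot
q=np.array(robot.get_state()["joints"]); run(q,[(.53,0,.35),(.515,.277,.25),(.515,.277,.1)])
E
```

```text
clock: 30.1
position: [0.5437, -0.1945, 0.3275]
ee_rot: [[0.033, 0.998, 0.057], [0.784, -0.061, 0.618], [0.62, 0.024, -0.784]]
contact_force: [-0.5, -0.5, -2.6]
opening: 0.329
{'clock': 30.1, 'joints': [0.217, 0.419, 0.503, 1.587, -0.722, 1.639, 0.794], 'position': [0.544, -0.194, 0.328], 'ee_rot': [[0.033, 0.998, 0.057], [0.784, -0.061, 0.618], [0.62, 0.024, -0.784]], 'contact_force': [-0.527, -0.461, -2.566], 'opening': 0.329}
shift [ 0.1659 -0.025   0.1019] clock 30.1
shift [ 0.3204 -0.0593  0.3507] clock 30.1
4 [0.53 0.   0.35] [ 0.53 -0.    0.35] q [-0.03  0.17  0.42  1.82 -0.71  1.45  0.53] tilt 38.4 az 84.3
10 [0.52 0.28 0.25] [0.515 0.277 0.25 ] q [-0.36  0.14  0.18  2.06 -0.87  0.94  0.3 ] tilt 38.4 az 84.3
14 [0.52 0.28 0.1 ] [0.515 0.277 0.101] q [ 0.01  0.37 -0.23  2.17 -1.01  0.67  0.58] tilt 38.3 az 84.4
```

```bash
python3 -m jog '[[0.02,-0.003,0.012,0],[0.05,-0.008,0.031,0],[0.09,-0.014,0.056,0],[0.13,-0.02,0.08,0],[0.166,-0.025,0.102,0],[0.192,-0.031,0.143,0],[0.218,-0.036,0.186,0],[0.244,-0.042,0.228,0],[0.27,-0.048,0.27,0],[0.297,-0.054,0.31,0]]'; python3 -c "
from h import *; st(); to(.515,.277,.2)"
```

```text
clock: 31.1
position: [0.516, 0.2334, 0.2629]
ee_rot: [[0.037, 0.998, 0.054], [0.784, -0.063, 0.617], [0.619, 0.019, -0.785]]
contact_force: [1.9, -0.3, -2.9]
opening: 0.325
{'clock': 31.1, 'joints': [-0.342, 0.155, 0.219, 2.031, -0.854, 0.993, 0.315], 'position': [0.516, 0.233, 0.263], 'ee_rot': [[0.037, 0.998, 0.054], [0.784, -0.063, 0.617], [0.619, 0.019, -0.785]], 'contact_force': [1.872, -0.302, -2.893], 'opening': 0.325}
shift [-0.0047 -0.0049  0.0762] clock 31.1
```

```bash
python3 -m jog '[[-0.003,-0.002,0.02,0.05],[-0.01,-0.004,0.04,0.13],[-0.015,-0.006,0.06,0.22],[-0.025,-0.01,0.08,0.31],[-0.035,-0.013,0.1,0.4],[-0.045,-0.015,0.12,0.49],[-0.055,-0.0165,0.138,0.58],[-0.055,-0.0165,0.138,0.67],[-0.055,-0.0165,0.138,0.76],[-0.055,-0.0165,0.138,0.85]]'; python3 - <<'E'
from h import *
st(); R=np.array(robot.get_state()["ee_rot"]); p=np.array(robot.get_state()["position"]); 
np.save("Gx.npy",0) 
E
cat > t.py <<'E'
from h import *
G=np.load("G.npy"); s=robot.get_state(); R=np.array(s["ee_rot"]); T=R@G
m=np.array(s["position"])-.019*R[:,2]+T@[.0775,0,-.0285]
print("clock",s["clock"],"t %.1f side %.1f"%(-np.degrees(np.arcsin(T[2,0])),np.degrees(np.arcsin(T[2,1]))),"mouth",m.round(3),"q",np.round(s["joints"],2))
import sys
if len(sys.argv)>1:
    W=grab_frame("wrist"); cv2.imwrite("pics/w%s.png"%sys.argv[1],W["pixels"][:,:,::-1])
    g=cv2.cvtColor(W["pixels"],cv2.COLOR_RGB2GRAY)
    # slot profile in wrist image along the tube
    o=np.array(s["position"])-.019*R[:,2]; C=o-.191*T[:,2]; pr=[]
    for d in range(-10,26,2):
        a=np.radians(d); u,v=wproj(W,C+.195*(np.cos(a)*T[:,2]+np.sin(a)*T[:,0])); pr.append(int(g[int(v)-1:int(v)+2,int(u)-2:int(u)+3].mean()))
    print("slot -10..24deg:",pr)
    print("nut",[(np.round(d["rect"]).astype(int).tolist(),round(d["score"],2)) for d in search_frame(W,"nut_1")][:4])
E
python3 t.py 0
```

```text
clock: 32.1
position: [0.5057, 0.2743, 0.1208]
ee_rot: [[0.98, 0.19, 0.054], [0.117, -0.778, 0.618], [0.159, -0.599, -0.785]]
contact_force: [0.4, 0.3, -3.1]
opening: 0.326
{'clock': 32.1, 'joints': [-0.071, 0.358, -0.188, 2.144, -1.014, 0.679, -0.812], 'position': [0.506, 0.274, 0.121], 'ee_rot': [[0.98, 0.19, 0.054], [0.117, -0.778, 0.618], [0.159, -0.599, -0.785]], 'contact_force': [0.401, 0.289, -3.079], 'opening': 0.326}
clock 32.1 t 2.5 side 37.4 mouth [0.575 0.297 0.11 ] q [-0.07  0.36 -0.19  2.14 -1.01  0.68 -0.81]
slot -10..24deg: [64, 121, 124, 124, 125, 126, 124, 95, 97, 97, 157, 153, 147, 143, 143, 140, 140, 82]
nut [([323, 320, 24, 70], 0.86), ([325, 423, 26, 38], 0.76), ([322, 362, 26, 17], 0.73)]
```

View pics/w0.png

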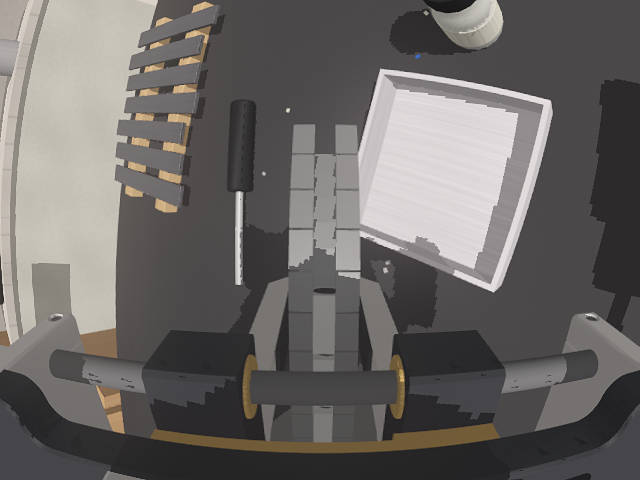

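```bash
python3 -m jog '[[-0.004,0.01,0.006,0.05],[-0.008,0.02,0.012,0.11],[-0.012,0.03,0.018,0.17],[-0.014,0.038,0.025,0.22],[-0.014,0.038,0.025,0.22]]'; python3 t.py 1; python3 - <<'E'
from h import *
W=cv2.imread("pics/w1.png"); 
f=grab_frame("wrist")
for sx,sy in((-1,-1),(-1,1),(1,1),(1,-1)): print(wproj(f,[.579+.065*sx,.262+.065*sy,.03]).round(),end=" ")
print([np.round(d["rect"]).astype(int).tolist() for d in search_frame(f,"tray")])
h=cv2.cvtColor(f["pixels"],cv2.COLOR_RGB2GRAY); c,_=cv2.findContours((h>150).astype(np.uint8),0,2); c=max(c,key=cv2.contourArea); print(cv2.boundingRect(c),cv2.approxPolyDP(c,12,True).reshape(-1,2).tolist())
E
```

```text
clock: 32.7
position: [0.5009, 0.2586, 0.0762]
ee_rot: [[0.988, -0.145, 0.054], [-0.147, -0.772, 0.618], [-0.048, -0.619, -0.784]]
contact_force: [0.4, -0.4, -3.5]
opening: 0.327
clock 32.7 t 14.2 side 38.3 mouth [0.57  0.264 0.051] q [ 0.1   0.45 -0.35  2.17 -1.01  0.58 -1.07]
slot -10..24deg: [65, 121, 122, 125, 126, 126, 128, 95, 97, 98, 158, 156, 149, 146, 146, 146, 146, 162]
nut [([323, 362, 22, 13], 0.78), ([322, 423, 22, 38], 0.74), ([323, 321, 27, 72], 0.66)]
[463. 252.] [286. 245.] [260.  68.] [431.   7.] [[369, 128, 209, 246]]
(264, 6, 207, 264) [[440, 6], [264, 54], [289, 267], [312, 254], [312, 231], [289, 229], [295, 124], [332, 154], [335, 126], [357, 126], [359, 190], [337, 191], [337, 227], [433, 228], [419, 37], [295, 67], [269, 57], [430, 13], [448, 239], [337, 230], [336, 253], [335, 222], [317, 221], [316, 246], [359, 269], [360, 238], [455, 248], [470, 235], [460, 41]]
```

```bash
python3 -m jog '[[0,0,0,0.02],[0,0,0,0.04],[0,0,0,0.04],[0,0,0,0.04]]' | grep clock; python3 t.py 2; python3 -m jog '[[0,0,0,0.012],[0,0,0,0.025],[0,0,0,0.025],[0,0,0,0.025]]'| grep clock; python3 t.py 3
```

```text
clock: 33.3
clock 33.3 t 16.2 side 38.0 mouth [0.57  0.261 0.051] q [ 0.09  0.44 -0.35  2.17 -1.01  0.58 -1.13]
slot -10..24deg: [66, 122, 122, 125, 126, 127, 128, 96, 98, 99, 159, 151, 149, 148, 145, 143, 146, 168]
nut [([324, 320, 21, 64], 0.63), ([322, 424, 20, 39], 0.62), ([322, 361, 24, 16], 0.6)]
clock: 33.8
clock 33.8 t 17.7 side 37.7 mouth [0.57  0.259 0.049] q [ 0.1   0.44 -0.35  2.17 -1.01  0.58 -1.17]
slot -10..24deg: [67, 122, 114, 125, 126, 127, 128, 96, 98, 108, 158, 151, 146, 139, 147, 146, 145, 163]
nut [([322, 360, 23, 14], 0.71), ([324, 319, 22, 70], 0.69), ([324, 423, 24, 41], 0.69)]
```

```bash
python3 -m jog '[[0,0,0,0.012],[0,0,0,0.025],[0,0,0,0.025],[0,0,0,0.025]]'| grep clock; python3 t.py 4|grep -E "clock|slot"; python3 -m jog '[[0,0,0,0.012],[0,0,0,0.025],[0,0,0,0.025],[0,0,0,0.025]]'| grep clock; python3 t.py 5|grep -E "clock|slot"
```

```text
clock: 34.3
clock 34.3 t 19.1 side 37.3 mouth [0.569 0.257 0.047] q [ 0.1   0.44 -0.35  2.17 -1.01  0.58 -1.21]
slot -10..24deg: [67, 122, 114, 125, 126, 127, 128, 96, 98, 118, 140, 144, 136, 148, 134, 146, 147, 144]
clock: 34.8
clock 34.8 t 20.5 side 36.8 mouth [0.568 0.255 0.045] q [ 0.1   0.44 -0.35  2.17 -1.01  0.58 -1.25]
slot -10..24deg: [67, 122, 114, 125, 126, 127, 128, 96, 98, 135, 157, 151, 134, 148, 146, 140, 137, 152]
```

```bash
python3 -m jog '[[0,0,0,0.012],[0,0,0,0.025],[0,0,0,0.025],[0,0,0,0.025]]'| grep clock; python3 t.py 6|grep -E "clock|slot"
```

```text
clock: 35.3
clock 35.3 t 21.9 side 36.3 mouth [0.567 0.253 0.044] q [ 0.09  0.44 -0.35  2.17 -1.01  0.58 -1.29]
slot -10..24deg: [67, 122, 115, 125, 126, 127, 128, 96, 98, 143, 142, 155, 138, 131, 138, 144, 143, 146]
```

```bash
python3 -m jog '[[0,-0.002,0,0.012],[0,-0.004,0,0.025],[0,-0.004,0,0.025],[0,-0.004,0,0.025]]'| grep clock; python3 t.py 7|grep -E "clock|slot"
```

```text
clock: 35.8
clock 35.8 t 23.3 side 35.7 mouth [0.567 0.254 0.045] q [ 0.08  0.44 -0.35  2.16 -1.01  0.59 -1.34]
slot -10..24deg: [67, 122, 115, 125, 126, 127, 128, 96, 98, 143, 157, 145, 149, 149, 142, 144, 147, 153]
```

```bash
python3 -m jog '[[0,-0.002,0,0.012],[0,-0.004,0,0.025],[0,-0.004,0,0.025],[0,-0.004,0,0.025]]'| grep clock; python3 t.py 8|grep -E "clock|slot"
```

```text
clock: 36.3
clock 36.3 t 24.7 side 35.1 mouth [0.568 0.255 0.045] q [ 0.07  0.44 -0.34  2.16 -1.01  0.59 -1.38]
slot -10..24deg: [67, 122, 115, 125, 126, 127, 128, 96, 98, 139, 154, 136, 146, 139, 146, 147, 137, 145]
```

```bash
python3 -m jog '[[0,-0.002,0,0.012],[0,-0.004,0,0.025],[0,-0.004,0,0.025],[0,-0.004,0,0.025]]'| grep clock; python3 t.py 9|grep -E "clock|slot"
```

```text
clock: 36.8
clock 36.8 t 26.1 side 34.4 mouth [0.568 0.256 0.046] q [ 0.06  0.43 -0.33  2.15 -1.01  0.59 -1.43]
slot -10..24deg: [67, 122, 109, 125, 126, 127, 129, 97, 98, 173, 140, 143, 146, 124, 147, 130, 143, 145]
```

```bash
python3 -m jog '[[0,-0.002,0,0.012],[0,-0.004,0,0.025],[0,-0.004,0,0.025],[0,-0.004,0,0.025]]'| grep clock; python3 t.py 10|grep -E "clock|slot"
```

```text
clock: 37.3
clock 37.3 t 27.4 side 33.6 mouth [0.569 0.257 0.047] q [ 0.05  0.43 -0.32  2.15 -1.01  0.6  -1.48]
slot -10..24deg: [68, 122, 110, 125, 126, 127, 129, 97, 98, 149, 118, 155, 139, 133, 146, 137, 144, 144]
```

```bash
python3 -m jog '[[0,-0.002,0,0.012],[0,-0.004,0,0.025],[0,-0.004,0,0.025],[0,-0.004,0,0.025]]'| grep clock; python3 t.py 11|grep -E "clock|slot"
```

```text
clock: 37.8
clock 37.8 t 28.8 side 32.8 mouth [0.569 0.258 0.048] q [ 0.03  0.43 -0.31  2.14 -1.01  0.6  -1.53]
slot -10..24deg: [68, 122, 106, 125, 126, 127, 128, 97, 98, 145, 138, 154, 141, 138, 133, 144, 142, 143]
```

```bash
python3 -m jog '[[0,-0.002,0,0.012],[0,-0.004,0,0.025],[0,-0.004,0,0.025],[0,-0.004,0,0.025]]'| grep clock; python3 t.py 12|grep -E "clock|slot"
```

```text
clock: 38.3
clock 38.3 t 30.1 side 32.0 mouth [0.57  0.259 0.048] q [ 0.02  0.43 -0.3   2.14 -1.01  0.61 -1.57]
slot -10..24deg: [68, 123, 105, 125, 126, 127, 128, 96, 97, 141, 146, 134, 128, 139, 126, 120, 146, 143]
```

```bash
python3 -m jog '[[0,-0.002,0,0.012],[0,-0.004,0,0.025],[0,-0.004,0,0.025],[0,-0.004,0,0.025]]'| grep clock; python3 t.py 13|grep -E "clock|slot"
```

```text
clock: 38.8
clock 38.8 t 31.4 side 31.1 mouth [0.57  0.26  0.049] q [ 0.01  0.42 -0.29  2.13 -1.01  0.61 -1.62]
slot -10..24deg: [68, 122, 103, 125, 126, 127, 128, 95, 97, 146, 144, 139, 146, 144, 137, 136, 129, 143]
```

```bash
python3 -m jog '[[0,-0.001,0.002,0.012],[0,-0.002,0.002,0.025],[0,-0.002,0.002,0.025],[0,-0.002,0.002,0.025]]'| grep clock; python3 t.py 14|grep -E "clock|slot"
```

```text
clock: 39.3
clock 39.3 t 32.8 side 30.1 mouth [0.57  0.26  0.047] q [ 0.01  0.43 -0.29  2.13 -1.01  0.61 -1.66]
slot -10..24deg: [68, 123, 103, 125, 126, 127, 128, 95, 96, 102, 137, 125, 138, 142, 141, 140, 137, 143]
```

```bash
python3 -m jog '[[0,-0.001,0.002,0.012],[0,-0.002,0.002,0.025],[0,-0.002,0.002,0.025],[0,-0.002,0.002,0.025]]'| grep clock; python3 t.py 15|grep -E "clock|slot"
```

```text
clock: 39.8
clock 39.8 t 34.0 side 29.1 mouth [0.57  0.261 0.045] q [ 0.    0.43 -0.29  2.13 -1.01  0.61 -1.7 ]
slot -10..24deg: [68, 123, 103, 125, 126, 127, 128, 95, 96, 96, 154, 141, 128, 136, 145, 142, 144, 143]
```

```bash
python3 -m jog '[[0,-0.001,0.001,0.012],[0,-0.003,0.001,0.025],[0,-0.003,0.001,0.025],[0,-0.003,0.001,0.025]]'| grep clock; python3 t.py 16|grep -E "clock|slot"
```

```text
clock: 40.3
clock 40.3 t 35.3 side 28.1 mouth [0.57  0.262 0.045] q [-0.01  0.43 -0.29  2.12 -1.01  0.61 -1.75]
slot -10..24deg: [68, 123, 93, 128, 129, 130, 132, 108, 96, 98, 127, 133, 145, 131, 133, 134, 136, 143]
```

```bash
python3 -m jog '[[0,-0.001,0.001,0.012],[0,-0.003,0.001,0.025],[0,-0.003,0.001,0.025],[0,-0.003,0.001,0.025]]'| grep clock; python3 t.py 17|grep -E "clock|slot|nut"
```

```text
clock: 40.8
clock 40.8 t 36.6 side 27.1 mouth [0.57  0.263 0.044] q [-0.01  0.43 -0.28  2.12 -1.01  0.61 -1.79]
slot -10..24deg: [68, 123, 94, 90, 84, 88, 92, 94, 96, 101, 130, 114, 138, 145, 143, 128, 139, 143]
nut [([324, 425, 24, 43], 0.98), ([290, 72, 58, 56], 0.96), ([323, 354, 24, 32], 0.6)]
```

```bash
python3 -m jog '[[0,-0.001,0.001,0.012],[0,-0.003,0.001,0.025],[0,-0.003,0.001,0.025],[0,-0.003,0.001,0.025]]'| grep clock; python3 t.py 18|grep -E "clock|slot"
```

```text
clock: 41.3
clock 41.3 t 37.8 side 26.0 mouth [0.57  0.264 0.044] q [-0.02  0.43 -0.28  2.11 -1.01  0.61 -1.84]
slot -10..24deg: [68, 123, 108, 87, 84, 88, 92, 94, 96, 96, 151, 141, 145, 145, 127, 144, 144, 143]
```

Nut_1 slid out at t of about 36° and shows in the tray at (290,72). Nut_2 and nut_3 are still in the slot. I'll tilt back at once.

```bash
python3 -m jog '[[0,-0.002,-0.008,-0.06],[0,-0.01,-0.02,-0.14],[0,-0.02,-0.04,-0.23],[0,-0.03,-0.06,-0.32],[0,-0.04,-0.08,-0.41],[0,-0.05,-0.1,-0.5]]'; python3 t.py 19; python3 -c "
import cv2,numpy as np
a=cv2.imread('pics/w18.png');b=cv2.imread('pics/w19.png')
cv2.imwrite('pics/p5.png',np.hstack([a[0:460,150:550],b[0:460,150:550]]))"
```

```text
clock: 42.0
position: [0.5556, 0.2527, 0.1964]
ee_rot: [[0.997, -0.046, 0.056], [-0.07, -0.783, 0.618], [0.016, -0.62, -0.784]]
contact_force: [0.9, 0.9, -2.4]
opening: 0.327
clock 42.0 t 10.6 side 38.6 mouth [0.626 0.263 0.175] q [ 0.11  0.32 -0.33  1.98 -0.78  0.81 -1.29]
slot -10..24deg: [66, 123, 62, 99, 89, 91, 96, 98, 100, 177, 161, 157, 149, 145, 144, 143, 142, 83]
nut [([323, 354, 23, 32], 0.68), ([324, 424, 24, 38], 0.59), ([440, 155, 26, 34], 0.57)]
```

View pics/p5.png

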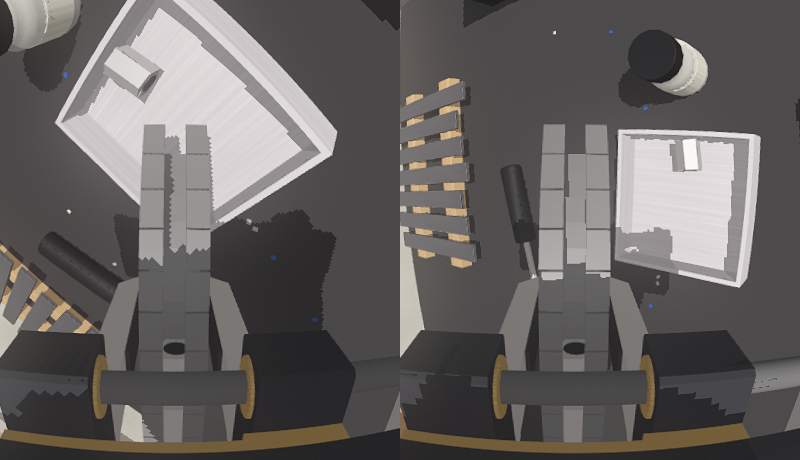

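```bash
python3 -m jog '[[-0.002,-0.004,-0.014,-0.06],[-0.004,-0.01,-0.03,-0.15],[-0.006,-0.015,-0.05,-0.24],[-0.008,-0.02,-0.07,-0.33],[-0.01,-0.025,-0.09,-0.42],[-0.012,-0.03,-0.11,-0.51],[-0.014,-0.036,-0.125,-0.6],[-0.014,-0.041,-0.134,-0.69],[-0.014,-0.041,-0.134,-0.78],[-0.014,-0.041,-0.134,-0.87]]'; python3 t.py; python3 - <<'E'
from h import *
R=np.array(robot.get_state()["ee_rot"]); X0=np.array([.036,.783,.621]); print("roll",np.degrees(np.arctan2(X0@R[:,1],X0@R[:,0]))/90)
to(.54,0,.36); to(.544,-.21,.31)
E
```

```text
clock: 43.1
position: [0.5356, 0.2038, 0.3252]
ee_rot: [[0.251, 0.966, 0.055], [0.751, -0.23, 0.619], [0.611, -0.114, -0.784]]
contact_force: [-0.6, 0.1, -1.9]
opening: 0.327
clock 43.1 t -24.2 side 7.8 mouth [0.556 0.272 0.346] q [ 0.32  0.16 -0.44  1.89 -0.68  1.07 -0.06]
roll -0.13885452953832558
shift [-0.1307  0.0472 -0.1532] clock 43.1
shift [-0.318   0.1052 -0.2437] clock 43.1
```

```bash
python3 -m jog '[[-0.01,0.004,-0.012,-0.03],[-0.03,0.011,-0.036,-0.07],[-0.06,0.022,-0.071,-0.11],[-0.095,0.034,-0.112,-0.139],[-0.131,0.047,-0.153,-0.139],[-0.172,0.06,-0.173,-0.139],[-0.213,0.072,-0.193,-0.139],[-0.254,0.085,-0.213,-0.139],[-0.29,0.096,-0.23,-0.139],[-0.318,0.105,-0.244,-0.139]]'; python3 -m jog '[[0,0,0,0]]'; python3 - <<'E'
from h import *
s=robot.get_state();R=np.array(s["ee_rot"]); X0=np.array([.036,.783,.621]); print("roll",np.degrees(np.arctan2(X0@R[:,1],X0@R[:,0]))/90, np.round(s["joints"],2))
n=np.array([-.0353,-.4211,.9063]); g=np.array([.5464,-.2028,.0777]); to(*(g+.13*n)); to(*(g+.06*n)); to(*g)
E
```

```text
clock: 44.1
position: [0.5431, -0.2128, 0.3088]
ee_rot: [[0.044, 0.997, 0.056], [0.782, -0.069, 0.619], [0.622, 0.017, -0.783]]
contact_force: [1.6, -0.0, -1.6]
opening: 0.33
clock: 44.2
position: [0.5429, -0.2146, 0.3077]
ee_rot: [[0.047, 0.997, 0.057], [0.782, -0.072, 0.619], [0.622, 0.015, -0.783]]
contact_force: [-0.5, 0.4, -2.6]
opening: 0.326
roll -0.007122326150536171 [ 0.74  0.43 -0.18  1.55 -0.51  1.52  0.61]
shift [-0.1034  0.0003  0.0612] clock 44.2
shift [-0.1196 -0.0003  0.1293] clock 44.2
shift [-0.1336 -0.0008  0.1876] clock 44.2
```

```bash
python3 -m jog '[[-0.03,0,0.018,-0.003],[-0.065,0,0.04,-0.007],[-0.095,0,0.056,-0.007],[-0.103,0,0.061,-0.007],[-0.103,0,0.061,-0.007]]'; python3 - <<'E'
from h import *
s=robot.get_state();R=np.array(s["ee_rot"]); X0=np.array([.036,.783,.621]); print("roll",np.degrees(np.arctan2(X0@R[:,1],X0@R[:,0]))/90, np.round(s["joints"],2))
n=np.array([-.0353,-.4211,.9063]); g=np.array([.5464,-.2028,.0777])
for k in(.06,.03,.012,0): to(*(g+k*n))
W=grab_frame('wrist');cv2.imwrite('pics/w20.png',W['pixels'][:,:,::-1])
E
```

```text
clock: 44.7
position: [0.5429, -0.2527, 0.1982]
ee_rot: [[0.029, 0.998, 0.055], [0.782, -0.057, 0.62], [0.622, 0.024, -0.783]]
contact_force: [0.1, 0.5, -1.8]
opening: 0.327
roll 0.004119799034689463 [ 0.77  0.56 -0.17  1.58 -0.49  1.39  0.75]
shift [-0.0218 -0.0016  0.0671] clock 44.7
shift [-0.0289 -0.0019  0.0963] clock 44.7
shift [-0.0331 -0.0021  0.1138] clock 44.7
shift [-0.0359 -0.0023  0.1254] clock 44.7
```

```bash
python3 -m jog '[[-0.011,-0.001,0.034,0.004],[-0.022,-0.0016,0.067,0.004],[-0.026,-0.0018,0.083,0.004],[-0.029,-0.002,0.096,0.004],[-0.0315,-0.002,0.106,0.004],[-0.033,-0.002,0.114,0.004],[-0.033,-0.002,0.114,0.004]]'; python3 -c "
from h import *; to(.5464,-.2028,.0777)"
```

```text
clock: 45.45
position: [0.5468, -0.2083, 0.0895]
ee_rot: [[0.032, 0.998, 0.056], [0.783, -0.06, 0.619], [0.621, 0.024, -0.784]]
contact_force: [0.0, -0.1, -2.8]
opening: 0.327
shift [-0.003  -0.001   0.0127] clock 45.45
```

```bash
python3 -m jog '[[-0.001,-0.001,0.005,0],[-0.002,-0.001,0.009,0],[-0.003,-0.001,0.0115,0],[-0.003,-0.001,0.0125,0],[-0.003,-0.001,0.0125,0]]'; python3 -c "
from h import *; W=grab_frame('wrist');S=grab_frame('scene')
im=np.hstack([cv2.resize(W['pixels'][60:460,120:520],(400,400)),cv2.resize(S['pixels'][250:370,190:310],(400,400))]);cv2.imwrite('pics/p6.png',im[:,:,::-1])"
```

```text
clock: 45.95
position: [0.5464, -0.2032, 0.0781]
ee_rot: [[0.032, 0.998, 0.056], [0.783, -0.06, 0.619], [0.621, 0.024, -0.784]]
contact_force: [-0.9, 1.3, 0.4]
opening: 0.327
```

View pics/p6.png

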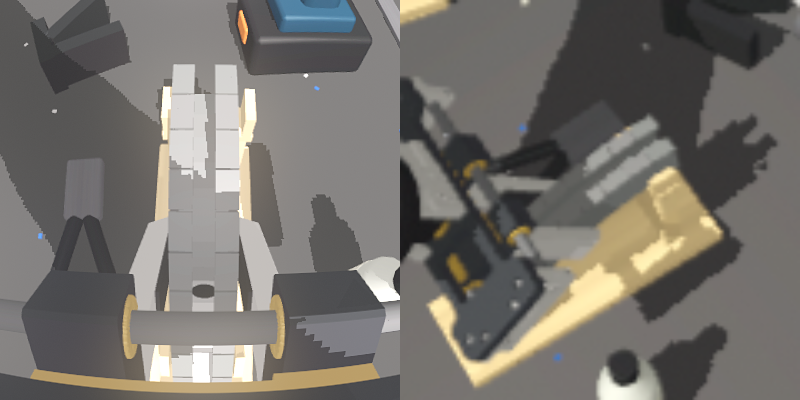

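```bash
python3 -m jog '[[0,0,0,0],[0,0,0,0],[0,0,0,0],[0,0,0,0],[0,0,0,0],[0,0,0,0],[0,0,0,0],[0,0,0,0],[0,0,0,0],[0,0,0,0]]' 0; python3 -m jog '[[0,0,-0.02,0],[0,0,-0.05,0],[0,0,-0.09,0],[0,0,-0.13,0],[0,0,-0.17,0],[0.0,0,-0.21,0],[0,0,-0.21,0]]'; python3 -m jog '[[0,0,-0.04,0],[0,0,-0.08,0],[0,0,-0.1,0],[0,0,-0.1,0],[0,0,-0.1,0]]'; python3 -c "
from h import *; T=grab_frame('top');S=grab_frame('scene');W=grab_frame('wrist')
a=cv2.resize(S['pixels'][200:380,170:470],(600,360));b=cv2.resize(T['pixels'][150:300,200:450],(500,300),);
im=np.zeros((600,800,3),np.uint8);im[:360,:600]=a;im[360:,:400]=cv2.resize(b,(400,240));im[360:,400:]=cv2.resize(W['pixels'][120:360,120:520],(400,240));cv2.imwrite('pics/p7.png',im[:,:,::-1]);st()"
```

```text
clock: 47.05
position: [0.5463, -0.2034, 0.0779]
ee_rot: [[0.033, 0.998, 0.056], [0.784, -0.06, 0.618], [0.62, 0.024, -0.784]]
contact_force: [0.3, -0.2, -0.7]
opening: 1.001
clock: 47.75
position: [0.5347, -0.3377, 0.246]
ee_rot: [[0.033, 0.998, 0.061], [0.787, -0.064, 0.614], [0.617, 0.028, -0.787]]
contact_force: [-0.3, -0.6, -0.0]
opening: 1.001
clock: 48.25
position: [0.529, -0.3944, 0.3198]
ee_rot: [[0.033, 0.998, 0.056], [0.783, -0.06, 0.619], [0.621, 0.023, -0.783]]
contact_force: [0.5, 1.0, -0.4]
opening: 1.001
{'clock': 48.4, 'joints': [0.866, 0.625, -0.108, 1.206, -0.451, 1.748, 0.731], 'position': [0.529, -0.394, 0.32], 'ee_rot': [[0.032, 0.998, 0.055], [0.783, -0.059, 0.62], [0.622, 0.023, -0.783]], 'contact_force': [-0.388, -0.422, -0.277], 'opening': 1.0}
```

View pics/p7.png

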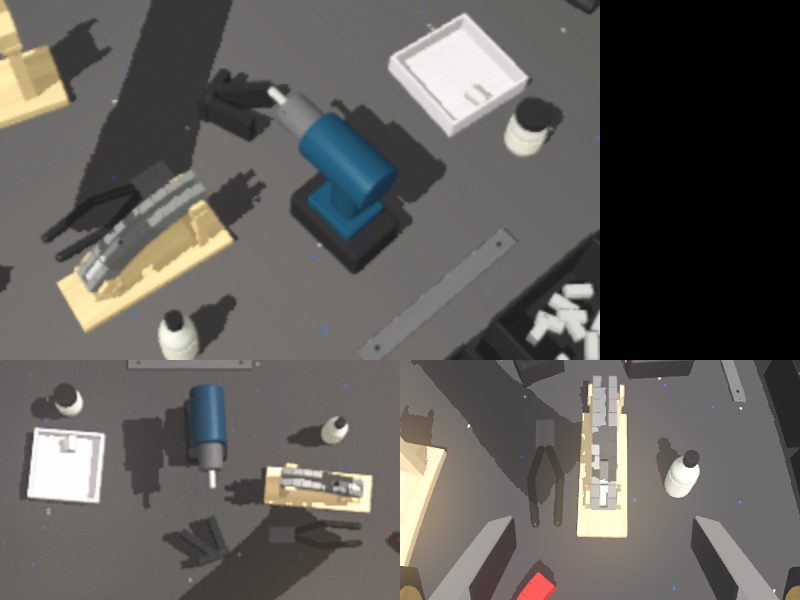

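The picture shows the tube back in its small cradle with its mouth up and two nuts showing. One nut is in the tray, at panel (478,93), and nothing else has moved. I'll hand in.

```bash
python3 -c "
from h import *; print(robot.close_job()); st()"
```

```text
the job is handed in; nothing more can be done
None
the job is handed in; nothing more can be done
```

The job is done and handed in at about 48 s: one nut is in the kit tray, and the tube is back in its small cradle, mouth up and released.

**How I tilted it:** the moves only allow a turn about the tool's own axis. I first leaned the tool about 38° by pushing against its reach limits. I then gripped the tube with that lean, carried it over the tray and rolled the wrist slowly. The first nut slid out at about 36° of tilt. That is later than the 18–32° you gave, because the tube also lay on its side by about 28°, which adds friction. I went one small step further, to about 38°, before tilting back.

**Last checks:**
- **Nuts:** the final pictures show one nut in the tray and none on the bench. The second and third nuts still showed in the tube's slot just after the pour. In the final picture the slot is too small to count them for certain.
- **Cradle:** the tube went back to within 1 mm of where I gripped it. The wrist force fell to about zero before release, so the cradle was carrying it.
- **Other objects:** the drill, bracket, jar, oiler, pliers and bar look unmoved. I did not check the screwdriver in the last picture.

**Two doubts:**
- While setting the lean, several joints ran right up to their range limits. Joint 3, for example, read 1.375 against a limit given as 1.37, which may only be rounding.
- One force reading of about 27 N appeared in free air and was gone at the next reading.

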